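# Fetch the parcel from the back of the holding bay

## Robot

A 6-joint arm with a two-finger parallel gripper is mounted at the origin on the work surface. World frame = base frame: x ahead of the robot, y to its left, z up, the work surface at z = 0. Lengths are in m, angles in rad, forces in N, time in s.
With the tool pointing down it reaches from about 0.375 to 0.9 m from the base axis. Payload 3.1 kg.
Tool frame: the origin (TCP) lies at the very end of the fingers, on their centre line; the grasp point (between the pads) lies 19 mm behind it (robot.tcp_to_grasp is the distance from the TCP to the grasp point, in m); z points along the fingers, y is the line along which they close (so a half turn about z gives the same grasp; the last joint's range is limited). The gripper opens to 87 mm and grips with 3 to 60 N. Pads are 19 mm wide; open, the fingers measure 117 mm over their backs; the gripper's body (75 mm by 190 mm) begins 51 mm behind the grasp point.
Start: joints at [-0.178, 0.527, 1.433, -0, 1.181, -0.178], TCP at [0.625, 0, 0.223] pointing down, gripper open.
Joint ranges: [-3.08, 3.08], [-0.75, 2.2], [0.22, 2.44], [-1.43, 4.57], [0, 2.65], [-2.85, 2.85]. Speed limits (rad/s): [2.79, 2.79, 3.14, 3.14, 3.14, 3.14].

## Interface

Orientations are given as a rotation vector (axis times angle).
In Python, from plant import robot gives the robot as it stands.
- The arm moves only by the tool carry_out, never from a script. Its argument "commands" is a list of rows, each an object with "jaw": the opening in per cent of the stroke, from 0 (shut) to 100 (fully open); "slide": the shift along the tool's x, y, z in cm, a list of three; "roll": the turn about the tool's z in rad. In form: [{"jaw": jaw, "slide": [dx, dy, dz], "roll": roll}, ...]. A call has 1 to 8 rows; each row is the pose to reach, as a shift and turn from the pose commanded when the call began, along the tool's axes at that moment; what a row does not reach only later rows make up. A row lasts 1/12 s, in which the tool goes at most 41.7 mm and 7.16 degrees, less where a joint would pass 70% of its speed; a pose out of reach is approached as far as the arm can. A call with a gripper value outside its range is refused whole. The fingers move at their own pace and stop on an object; "squeeze" is the grip in N (left out, the last holds). Time passes only in rows, so rows that repeat a pose let the fingers close. It gives the time, the measured TCP pose, the force, the opening and the grip force at its end, in the units of the state.
- robot.sense(): the state, without advancing time (a new reading comes with each control period).
- robot.grab_frame(name): name is "scene" or "side" or "wrist"; returns the picture (384x512x3 uint8, red, green, blue); there is no depth.
- robot.calibration(name): a dict with "fx", "fy", "cx", "cy" (pixels), "distortion" ([k1, k2, p1, p2, k3] as OpenCV has them; the pictures are not rectified), "T" (4x4, takes a point from camera to world coordinates); the wrist camera has in their place "T_tool_cam" (4x4, takes a point from camera to tool coordinates, whose origin is the TCP and whose axes are the flange's). Camera axes: x right, y up, looking along -z (the intrinsics and any distortion apply to the point x, -y, -z); pixel columns grow to the right and rows downward; lengths in m; the calibration is good to about 2 mm. A picture is of the moment at which its call begins: read the wrist's pose just before it. calibration takes no time and is no camera call.
- robot.finish_job(): hands the job in; it is judged then, once.
The state is a dict: "clock": time; "joint_positions": joint angles; "dq": joint speeds; "joint_efforts": joint torques, N m; "ee_pos": TCP position; "ee_rot": TCP orientation; "ft_force": force on the tool from outside, world axes, zero at the start; "moment": the same for the moment, N m; "opening": finger opening in m; "grasp_force": force on a finger pad.
Only numpy, scipy, OpenCV 4.12 (cv2) and the standard library are available. Lean on these libraries where they do the work, as an engineer would, in place of code of your own. Each camera call takes 0.05 s, during which the arm holds its last target. There are 200 camera calls.

## Task

The customer's yellow parcel with the round stickers lies at the back of the grey holding bay, behind three tall parcels: first stand all three tall ones upright in the blue sorting tray, then take out the yellow parcel and lay it flat, label up, in the middle of the scale's weighing plate. When it is on the scale, put the three tall parcels back upright in the bay, each exactly on the spot where it stood. Set everything down, never drop it, and do not disturb the brown carton, the tape dispenser or the stamp.

Things in the scene. Friction and masses are not known exactly. Their poses are not given: they have to be found in the camera images.
- yellow_parcel_mid (a point): Wanted parcel: rigid golden-yellow box, red, green, orange and navy round stickers and a white label on top, 350 g; 60 mm along its x, 180 mm along y (across the bay), 50 mm high. Lies in the bay's back row behind the tall parcels, about 33 mm free behind it. Point: its centre, 25 mm above the underside; z up, x to the bay's rear. Grip it across x (60 mm).
- white_carton_mid (a point): White carton, red tape: 52 (x) by 48 (y), 130 mm high. Rigid, 200 g. Starts upright in the bay's front row, about 35 mm in front of the yellow parcel, about 13 mm from its neighbour. Point: its centre, 65 mm above the underside; z up, x to the bay's rear. Grip it across x (52 mm), 20 to 45 mm above this point, so that the gripper's body clears the row's tops (up to 138 mm above the counter).
- tube_mid (a point): Brown mailing tube, white caps: 48 mm diameter, 134 mm high. Rigid, 160 g. Starts upright in the bay's front row, about 35 mm in front of the yellow parcel, about 13 mm from its neighbour. Point: its centre, 67 mm above the underside; z up, x to the bay's rear. Grip it across x (48 mm), 20 to 45 mm above this point, so that the gripper's body clears the row's tops (up to 138 mm above the counter).
- blue_carton_mid (a point): Sky-blue carton, navy tape: 50 (x) by 48 (y), 128 mm high. Rigid, 220 g. Starts upright in the bay's front row, about 35 mm in front of the yellow parcel, about 13 mm from its neighbour. Point: its centre, 64 mm above the underside; z up, x to the bay's rear. Grip it across x (50 mm), 20 to 45 mm above this point, so that the gripper's body clears the row's tops (up to 138 mm above the counter).
- bay: Grey sheet-steel holding bay, fixed, open-topped: outside 210 mm (x) by 222 mm (y), walls 3 mm, floor 4 mm thick; rear wall 60 mm high, sides 60 mm at the rear, 30 mm at the front, front lip 14 mm. Origin: centre of the underside, at counter height; x from lip to rear wall, z up. Tall parcels stand at x about -55, y about -62, 0, 62 mm (which is where varies); the yellow one at x about 38.
- tray_floor (a point): Side area: empty shallow dark-blue plastic sorting tray, fixed, left or right of the bay: outside 200 mm (x) by 240 mm (y), walls 5 mm, rim 20 mm above the counter. Point: centre of the inside floor, 5 mm above the counter; x and y along its sides, z up. The three tall parcels fit side by side along its y, 65 mm apart.
- scale_plate (a point): Counter scale, fixed, on the bay's other side: stainless weighing plate 200 mm (x) by 230 mm (y) on a dark base, its top 56 mm above the counter; it does not give. Keypad console, 32 mm high, at its -x side. Point: centre of the plate's top face, marked with a small cross; x and y along its edges, z up.
- brown_carton: Bystander: flat brown carton with pale tape, 80 by 100 mm, 45 mm high, loose. Not to be disturbed. Origin: centre of its underside.
- tape_dispenser: Bystander: black desk tape dispenser with a roll of pale tape, 150 by 58 mm, 86 mm high, loose. Not to be disturbed. Origin: centre of its underside.
- stamp: Bystander: black and red self-inking hand stamp, 32 by 50 mm, 78 mm high, loose, behind the bay. Not to be disturbed. Origin: centre of its underside.
Things that resemble listed ones, but are neither listed nor needed, are in the scene too. Leave any pink look-alike of the part that bears white_carton_mid alone.

How it is judged:
By the outcome, as a careful person would: the job done as asked, in the order asked, and still so for the second after the job is handed in, with the robot touching nothing.
It also fails if it takes over 136 s, if anything falls off the work surface, if the arm or the gripper's body presses on something with over 40 N, if the wrist force passes 120 N, or if a joint passes its speed limit or range.

## Working session

There is one attempt and no reset: what is moved stays moved. The work goes in short steps, Python scripts to look and compute and a tool call to move; the robot and the scene stay as the last step left them, time stands still between calls to the robot, and variables do not carry over. Pictures are saved under pics/ and viewed, at most 15 in all, crops included, and the job is handed in when it is done.

Besides the shell and the picture viewer there is one more tool, called by a JSON object that holds its "name" and its "arguments". carry_out: Moves the arm, as the interface text tells. Its arguments: {"type":"object","properties":{"commands":{"type":"array"},"squeeze":{"type":"number"}},"required":["commands"]}

```bash
ls; mkdir -p pics; python3 - <<'E'
from plant import robot
import cv2,numpy as np
np.set_printoptions(precision=4,suppress=True)
s=robot.sense();print(s)
for n in ["scene","side","wrist"]:
    f=robot.grab_frame(n);cv2.imwrite(f"pics/{n}0.png",f[:,:,::-1]);c=robot.calibration(n);print(n,c)
E
```

```text
pics
{'clock': 0.0, 'joint_positions': array([-0.1785,  0.5285,  1.4339,  0.    ,  1.1814, -0.1785]), 'dq': array([-0.0001, -0.0009, -0.0006, -0.0002,  0.0018,  0.0005]), 'joint_efforts': array([ -0.0005, -44.0045, -17.6594,   0.0633,   0.0583,  -0.0002]), 'ee_pos': array([0.6243, 0.0002, 0.2216]), 'ee_rot': array([-2.2201, -2.2202,  0.0019]), 'ft_force': array([ 0.0776, -0.1126,  0.651 ]), 'moment': array([-0.0248, -0.0461, -0.0296]), 'grasp_force': 0.0, 'opening': 0.08697734959313548}
scene {'fx': 474.2833538535492, 'fy': 474.2833538535492, 'cx': 248.71076122303137, 'cy': 187.9547109255773, 'distortion': array([0.0191, 0.    , 0.    , 0.    , 0.    ]), 'T': array([[-0.8272, -0.4807,  0.291 ,  0.9422],
       [ 0.5619, -0.7086,  0.4268,  0.54  ],
       [ 0.001 ,  0.5165,  0.8563,  1.1807],
       [ 0.    ,  0.    ,  0.    ,  1.    ]])}
side {'fx': 433.96778595022596, 'fy': 433.96778595022596, 'cx': 264.4152780114991, 'cy': 196.3727702034522, 'distortion': array([-0.1379,  0.    ,  0.    ,  0.    ,  0.    ]), 'T': array([[ 0.8253,  0.3667, -0.4294,  0.1072],
       [-0.5645,  0.5196, -0.6413, -0.6634],
       [-0.0121,  0.7717,  0.6359,  0.7668],
       [ 0.    ,  0.    ,  0.    ,  1.    ]])}
wrist {'fx': 302.65631266402437, 'fy': 302.65631266402437, 'cx': 252.96822137841946, 'cy': 190.57055421626282, 'distortion': array([-0.0573,  0.    ,  0.    ,  0.    ,  0.    ]), 'T_tool_cam': array([[-0.0018,  0.9675,  0.2527,  0.0682],
       [ 1.    ,  0.0021, -0.0006,  0.0003],
       [-0.0011,  0.2527, -0.9675, -0.1627],
       [ 0.    ,  0.    ,  0.    ,  1.    ]])}
```

```bash
python3 - <<'E'
import cv2,numpy as np
a=[cv2.imread(f"pics/{n}0.png") for n in ["scene","side","wrist"]]
cv2.imwrite("pics/s.png",cv2.resize(a[0],(800,600)))
cv2.imwrite("pics/d.png",cv2.resize(a[1],(800,600)))
E
```

```text
(no output)
```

View pics/s.png

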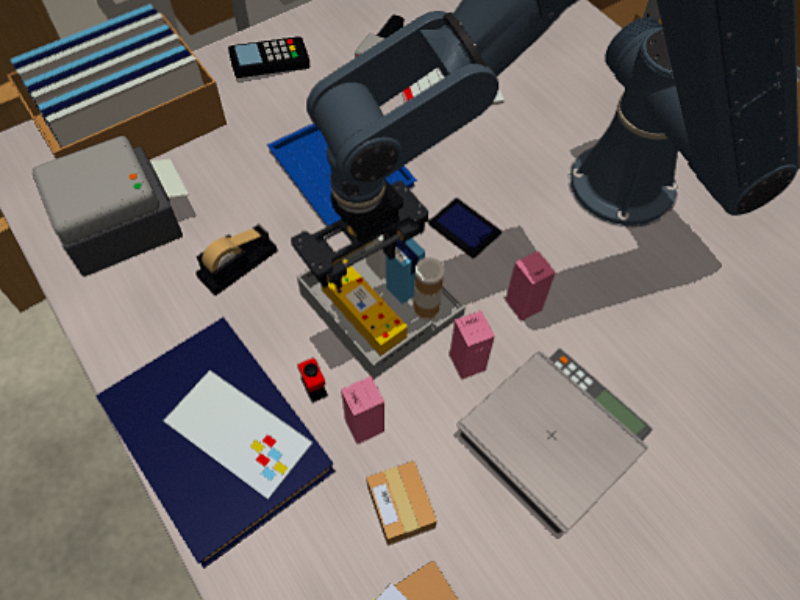

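View pics/d.png

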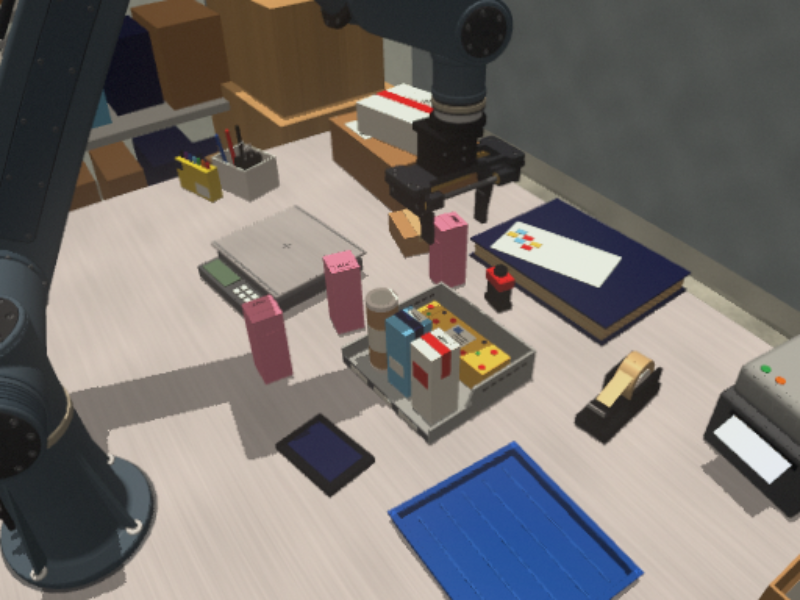

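View pics/wrist0.png

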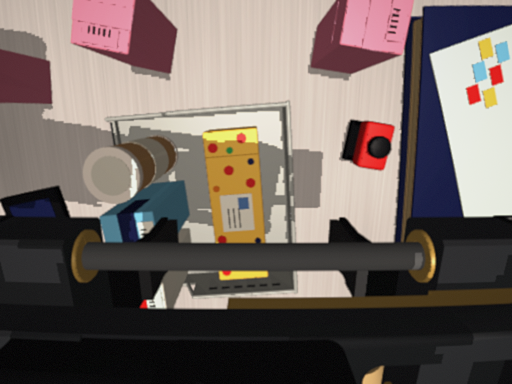

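The wrist picture has world x to the right and y up. The bay (its front at the left) holds tube, blue and white along -y. The tray is on the right side (-y) and the scale on the left (+y), with pink look-alikes between. I'll get a clearer view from above.

{"name": "carry_out", "arguments": {"commands": [{"jaw": 100,"slide": [-8,0,-16],"roll": 0},{"jaw": 100,"slide": [-8,0,-16],"roll": 0},{"jaw": 100,"slide": [-8,0,-16],"roll": 0},{"jaw": 100,"slide": [-8,0,-16],"roll": 0},{"jaw": 100,"slide": [-8,0,-16],"roll": 0},{"jaw": 100,"slide": [-8,0,-16],"roll": 0},{"jaw": 100,"slide": [-8,0,-16],"roll": 0},{"jaw": 100,"slide": [-8,0,-16],"roll": 0}]}}

```text
clock: 0.82
ee_pos: [0.6238, -0.0791, 0.3802]
ee_rot: [-2.218, -2.219, 0.003]
ft_force: [-1.0, 1.0, 0.1]
opening: 0.0869
grasp_force: 0.0
```

```bash
cat > h.py <<'E'
from plant import robot
import cv2,numpy as np,pickle
from scipy.spatial.transform import Rotation as R
np.set_printoptions(precision=4,suppress=True)
def shot(n,tag):
    s=robot.sense();f=robot.grab_frame(n)[:,:,::-1].copy();c=robot.calibration(n)
    if n=="wrist":
        T=np.eye(4);T[:3,:3]=R.from_rotvec(s["ee_rot"]).as_matrix();T[:3,3]=s["ee_pos"];c["T"]=T@c["T_tool_cam"]
    cv2.imwrite(f"pics/{tag}.png",f);pickle.dump(c,open(f"pics/{tag}.pkl","wb"));return f,c
def load(tag): return cv2.imread(f"pics/{tag}.png"),pickle.load(open(f"pics/{tag}.pkl","rb"))
def K(c): return np.array([[c["fx"],0,c["cx"]],[0,c["fy"],c["cy"]],[0,0,1.]])
def onplane(c,px,z):
    p=cv2.undistortPoints(np.float64(px).reshape(-1,1,2),K(c),c["distortion"]).reshape(-1,2)
    d=np.c_[p[:,0],-p[:,1],-np.ones(len(p))]@c["T"][:3,:3].T
    o=c["T"][:3,3];return o+d*((z-o[2])/d[:,2])[:,None]
def proj(c,P):
    q=(np.atleast_2d(P)-c["T"][:3,3])@c["T"][:3,:3]
    return cv2.projectPoints(q*[1,-1,-1],np.zeros(3),np.zeros(3),K(c),c["distortion"])[0].reshape(-1,2)
E
python3 - <<'E'
from h import *
s=robot.sense();print(s["clock"],s["ee_pos"],s["ee_rot"])
f,c=shot("wrist","w1");shot("scene","s1")
cv2.imwrite("pics/w1b.png",cv2.resize(f,(800,600)))
E
```

```text
0.8167 [ 0.6238 -0.0791  0.3802] [-2.218  -2.2188  0.0028]
```

View pics/w1b.png

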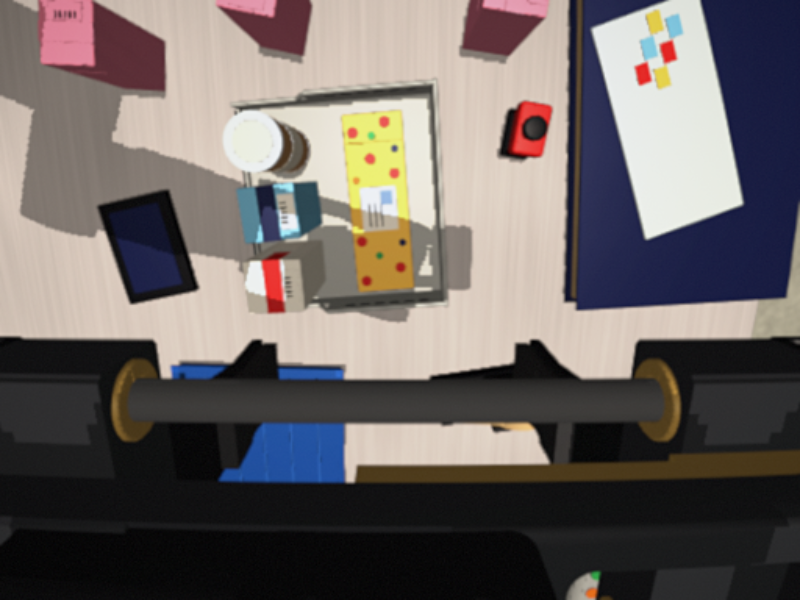

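Bay with tube top at ~(253,141), blue top ~(268,213), white top ~(272,284), yellow parcel (343-413,110-290); rear rim corners at (436,82) and (443,303), in 800x600 pixels. I'll enlarge this and get the tray view.

{"name": "carry_out", "arguments": {"commands": [{"jaw": 100,"slide": [-22,0,0],"roll": 0},{"jaw": 100,"slide": [-22,0,0],"roll": 0},{"jaw": 100,"slide": [-22,0,0],"roll": 0},{"jaw": 100,"slide": [-22,0,0],"roll": 0},{"jaw": 100,"slide": [-22,0,0],"roll": 0},{"jaw": 100,"slide": [-22,0,0],"roll": 0},{"jaw": 100,"slide": [-22,0,0],"roll": 0},{"jaw": 100,"slide": [-22,0,0],"roll": 0}]}}

```text
clock: 1.58
ee_pos: [0.6247, -0.2991, 0.3806]
ee_rot: [-2.219, -2.218, -0.001]
ft_force: [-0.4, 0.5, -0.6]
opening: 0.0871
grasp_force: 0.0
```

```bash
python3 - <<'E'
from h import *
s=robot.sense();print(s["clock"],s["ee_pos"],s["ee_rot"])
f,c=shot("wrist","w2");shot("scene","s2");shot("side","d2")
g,_=load("w1"); 
cv2.imwrite("pics/w1c.png",cv2.resize(g[45:205,140:300],(600,600),interpolation=cv2.INTER_CUBIC))
# tray by blue mask
hsv=cv2.cvtColor(f,cv2.COLOR_BGR2HSV)
m=cv2.inRange(hsv,(100,150,60),(118,255,255)); m[230:]=0
cs,_=cv2.findContours(m,cv2.RETR_EXTERNAL,cv2.CHAIN_APPROX_NONE)
k=max(cs,key=cv2.contourArea);print(cv2.contourArea(k),cv2.minAreaRect(k))
ap=cv2.approxPolyDP(k,6,True).reshape(-1,2);print(ap);print(onplane(c,ap,.02))
# scale cross region handled later
cv2.imwrite("pics/w2b.png",f)
E
```

```text
1.5833 [ 0.6247 -0.2991  0.3806] [-2.2189 -2.2181 -0.0007]
12469.5 ((155.0, 172.0), (114.0, 120.0), 90.0)
[[ 95 115]
 [107 229]
 [151 229]
 [162 217]
 [175 219]
 [177 229]
 [215 229]
 [214 135]
 [211 141]
 [196 124]
 [214 123]
 [213 116]]
[[ 0.3542 -0.2322  0.02  ]
 [ 0.3502 -0.4403  0.02  ]
 [ 0.4343 -0.4399  0.02  ]
 [ 0.4569 -0.4162  0.02  ]
 [ 0.4808 -0.4201  0.02  ]
 [ 0.4832 -0.4397  0.02  ]
 [ 0.5539 -0.4396  0.02  ]
 [ 0.5579 -0.268   0.02  ]
 [ 0.5524 -0.2782  0.02  ]
 [ 0.5278 -0.2493  0.02  ]
 [ 0.5585 -0.2479  0.02  ]
 [ 0.5572 -0.2363  0.02  ]]
```

View pics/w1c.png

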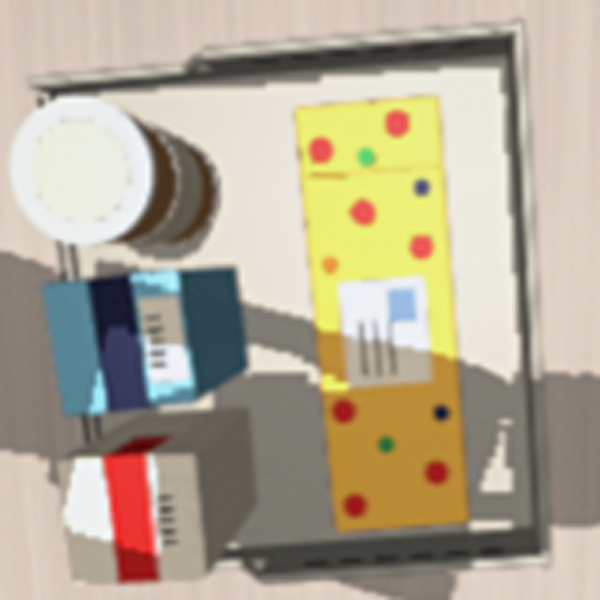

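View pics/w2b.png

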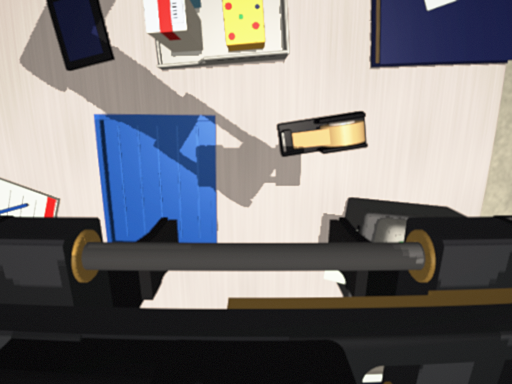

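The tray's back corners are at (95,115) and (213,116), which gives a centre near (0.453,-0.354) at about -1.1° yaw. In the crop, the tube cap centre is ~(84,168), and the tops and rim corners are clear. Next: tall tops, the bay, the yellow parcel and the scale.

```bash
python3 - <<'E'
from h import *
g,c=load("w1"); up=lambda p:np.array(p)/3.75+[140,45]-.5+.5/3.75
def show(n,p,z): 
    q=onplane(c,up(p),z);print(n,q[:,:2].tolist(),"mean",q.mean(0)[:2]);return q
q=show("bayrear",[(523,22),(549,563)],.06);d=q[0]-q[1];print(np.linalg.norm(d[:2]),np.degrees(np.arctan2(-d[0],d[1])))
show("bayfrontL/R z.03",[(30,83)],.03)
show("white",[(66,456),(213,448),(205,578),(75,584)],.134)
show("blue",[(45,285),(182,270),(195,403),(65,415)],.132)
show("tube",[(82,170)],.138)
q=show("tubeedge",[(9,170),(155,170),(82,97),(82,243)],.138)
q=show("yellow",[(295,107),(438,96),(468,522),(338,531)],.054)
d=q[0]+q[1]-q[2]-q[3];print(np.degrees(np.arctan2(-d[0],d[1])))
# scale: plate in s2,d2
for t,r in (("s2",(265,200,440,360)),("d2",(110,120,260,210))):
    f,_=load(t);x0,y0,x1,y1=r;k=600/(x1-x0)
    cv2.imwrite(f"pics/{t}c.png",cv2.resize(f[y0:y1,x0:x1],None,fx=k,fy=k,interpolation=cv2.INTER_CUBIC));print(k,(y1-y0)*k)
a=cv2.imread("pics/s2c.png");b=cv2.imread("pics/d2c.png");h=max(a.shape[0],b.shape[0])
o=np.zeros((600,800,3),np.uint8);a=cv2.resize(a,None,fx=2/3,fy=2/3);b=cv2.resize(b,None,fx=2/3,fy=2/3)
o[:a.shape[0],:400]=a;o[:b.shape[0],400:]=b;cv2.imwrite("pics/sc.png",o)
E
```

```text
bayrear [[0.6623013508622208, 0.07905180957566169], [0.6777966222681147, -0.1436246459338104]] mean [ 0.67   -0.0323]
0.22321493515041557 3.9805950176894367
bayfrontL/R z.03 [[0.4536858363154985, 0.06182246200257083]] mean [0.4537 0.0618]
white [[0.49150446972701123, -0.08250626571533758], [0.5459641432622767, -0.0797266587058643], [0.5405784260634001, -0.12911220817767569], [0.4910046927580515, -0.13148495957572248]] mean [ 0.5173 -0.1057]
blue [[0.4879402213512577, -0.021029601800049105], [0.5374111688211604, -0.016247597831009604], [0.5397668661210681, -0.06349685063397437], [0.49166433434492246, -0.06766028151771311]] mean [ 0.5142 -0.0421]
tube [[0.5057152819200423, 0.017766857843282358]] mean [0.5057 0.0178]
tubeedge [[0.4802646649692737, 0.018134695167175075], [0.5309883738131297, 0.017465569361792624], [0.5072502532850154, 0.04163696881404085], [0.5040810966081307, -0.006672627276777713]] mean [0.5056 0.0176]
yellow [[0.5702568421296558, 0.047709148729996945], [0.6286150941957145, 0.05174560122473704], [0.6420957887107946, -0.1264290799350452], [0.5844481611307537, -0.13048704524612648]] mean [ 0.6064 -0.0394]
4.440078117500904
3.4285714285714284 548.5714285714286
4.0 360.0
```

View pics/sc.png

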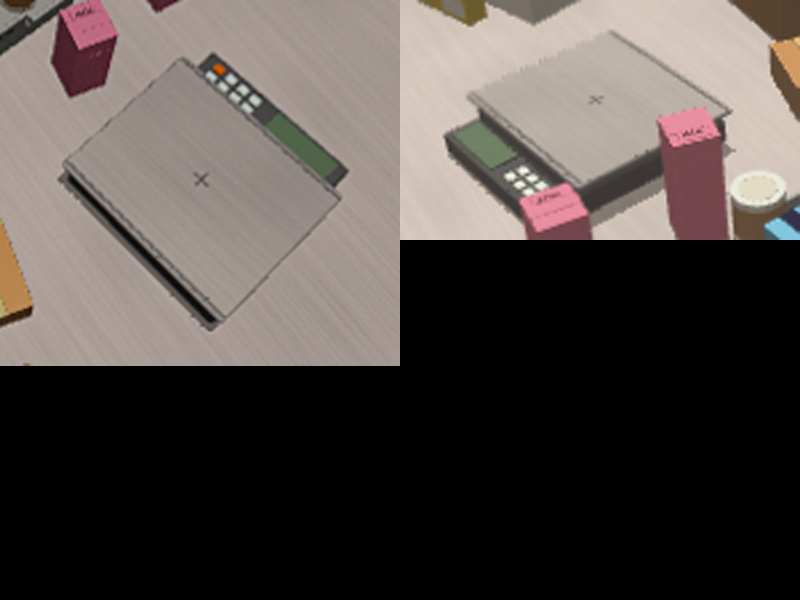

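```bash
python3 - <<'E'
from h import *
f,c=load("s2");u=lambda p:np.array(p)*.4375+[265,200]-.5
q=onplane(c,u([(184,58),(63,165),(215,322),(340,198)]),.056);print(q[:,:2],q.mean(0));
for a,b in((0,3),(1,2),(1,0),(2,3)): d=q[a]-q[b];print(np.linalg.norm(d[:2]),np.degrees(np.arctan2(d[1],d[0])))
print("cross s",onplane(c,u([(201,180)]),.056))
f,c=load("d2");print("cross d",onplane(c,[np.array((196,100))*.375+[110,120]-.5],.056))
u=lambda p:(np.array(p)-[400,0])*.375+[110,120]-.5
print("corners d",onplane(c,u([(468,96),(612,32),(731,113),(582,187)]),.056))
# tall tops in side view for cross-check: tube cap centre
print("tube d",onplane(c,u([(758,188)]),.138))
# pinks tops in w1/s2
g,c=load("s2")
m=cv2.inRange(cv2.cvtColor(g,cv2.COLOR_BGR2HSV),(165,60,150),(179,200,255))
for k in cv2.findContours(m,cv2.RETR_EXTERNAL,cv2.CHAIN_APPROX_NONE)[0]:
    if cv2.contourArea(k)>60: 
        r=k.reshape(-1,2);print("pink",onplane(c,[r.mean(0)],.13)[0])
E
```

```text
[[0.4134 0.2166]
 [0.6077 0.2426]
 [0.5811 0.4629]
 [0.3838 0.4392]] [0.4965 0.3404 0.056 ]
0.22458566369313868 -82.4259321202096
0.22191335695704717 -83.11480787145946
0.1960403304714288 7.628248298421352
0.1987240393896955 6.852398135342828
cross s [[0.494  0.3403 0.056 ]]
cross d [[0.4948 0.3404 0.056 ]]
corners d [[0.3806 0.4332 0.056 ]
 [0.5744 0.4605 0.056 ]
 [0.6028 0.2323 0.056 ]
 [0.4154 0.2091 0.056 ]]
tube d [[0.5057 0.0176 0.138 ]]
pink [0.7211 0.1427 0.13  ]
pink [0.507  0.1463 0.13  ]
pink [0.3506 0.1109 0.13  ]
```

Scale centre ≈ (0.4945,0.340), with both cameras agreeing and a yaw of ~7.3°. Pinks are at (0.507,0.146), (0.72,0.143) and (0.35,0.11), so I'll carry high over them. White carton first, at (0.517,-0.106), with the gripper at the bay's yaw of 4.2°.

{"name": "carry_out", "arguments": {"commands": [{"jaw": 100,"slide": [19.4,-10.8,14],"roll": -0.073},{"jaw": 100,"slide": [19.4,-10.8,14],"roll": -0.073},{"jaw": 100,"slide": [19.4,-10.8,14],"roll": -0.073},{"jaw": 100,"slide": [19.4,-10.8,14],"roll": -0.073},{"jaw": 100,"slide": [19.4,-10.8,14],"roll": -0.073},{"jaw": 100,"slide": [19.4,-10.8,14],"roll": -0.073},{"jaw": 100,"slide": [19.4,-10.8,14],"roll": -0.073},{"jaw": 100,"slide": [19.4,-10.8,14],"roll": -0.073}]}}

```text
clock: 2.4
ee_pos: [0.5134, -0.1009, 0.2411]
ee_rot: [-2.128, -2.302, 0.003]
ft_force: [-0.1, -0.8, 0.3]
opening: 0.0871
grasp_force: 0.0
```

{"name": "carry_out", "arguments": {"commands": [{"jaw": 100,"slide": [0,0,4.3],"roll": 0},{"jaw": 100,"slide": [0,0,4.3],"roll": 0},{"jaw": 100,"slide": [0,0,4.3],"roll": 0},{"jaw": 100,"slide": [0,0,4.3],"roll": 0}]}}

```text
clock: 2.73
ee_pos: [0.5186, -0.1069, 0.201]
ee_rot: [2.137, 2.299, 0.001]
ft_force: [-0.3, -0.3, 0.1]
opening: 0.0872
grasp_force: 0.0
```

```bash
python3 - <<'E'
from h import *
s=robot.sense();print(s["clock"],s["ee_pos"],s["ee_rot"])
f,c=shot("side","d3");f2,_=shot("wrist","w3")
a=cv2.resize(f[130:290,180:380],(500,400),interpolation=cv2.INTER_CUBIC)
o=np.zeros((600,800,3),np.uint8);o[:400,:400]=a[:,50:450];o[:300,400:]=cv2.resize(f2,(400,300));cv2.imwrite("pics/c3.png",o)
E
```

```text
2.7333 [ 0.5186 -0.1069  0.201 ] [2.1372 2.299  0.0012]
```

View pics/c3.png

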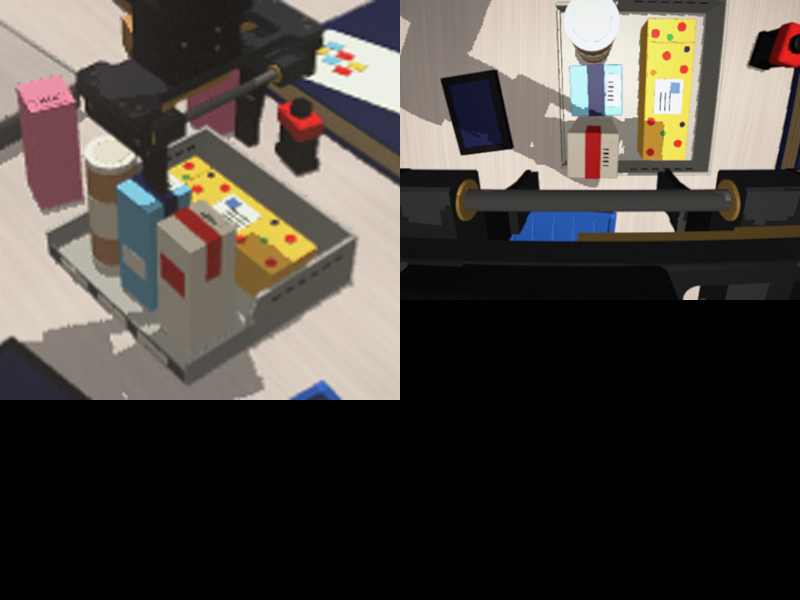

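The white carton (wrist view ~(592,150)) is centred between the fingers. I'll descend and grip.

{"name": "carry_out", "arguments": {"commands": [{"jaw": 100,"slide": [0,-0.1,4],"roll": 0},{"jaw": 100,"slide": [0,-0.1,8],"roll": 0},{"jaw": 100,"slide": [0,-0.1,10],"roll": 0},{"jaw": 100,"slide": [0,-0.1,11.8],"roll": 0},{"jaw": 100,"slide": [0,-0.1,11.8],"roll": 0},{"jaw": 100,"slide": [0,-0.1,11.8],"roll": 0},{"jaw": 62,"slide": [0,-0.1,11.8],"roll": 0},{"jaw": 62,"slide": [0,-0.1,11.8],"roll": 0}], "squeeze": 20}}

```text
clock: 3.5
ee_pos: [0.5175, -0.1068, 0.0834]
ee_rot: [2.136, 2.298, 0.002]
ft_force: [-0.5, 0.7, -0.0]
opening: 0.0804
grasp_force: 0.0
```

{"name": "carry_out", "arguments": {"commands": [{"jaw": 62,"slide": [0,0,0],"roll": 0},{"jaw": 62,"slide": [0,0,0],"roll": 0},{"jaw": 62,"slide": [0,0,0],"roll": 0},{"jaw": 62,"slide": [0,0,0],"roll": 0}]}}

```text
clock: 3.83
ee_pos: [0.5162, -0.1061, 0.082]
ee_rot: [2.138, 2.3, 0.0]
ft_force: [0.4, 0.1, -0.2]
opening: 0.0573
grasp_force: 0.0
```

{"name": "carry_out", "arguments": {"commands": [{"jaw": 40,"slide": [0,0,0],"roll": 0},{"jaw": 40,"slide": [0,0,0],"roll": 0},{"jaw": 40,"slide": [0,0,0],"roll": 0},{"jaw": 40,"slide": [0,0,0],"roll": 0},{"jaw": 40,"slide": [0,0,0],"roll": 0}]}}

```text
clock: 4.25
ee_pos: [0.5156, -0.1059, 0.0817]
ee_rot: [-2.138, -2.301, 0.001]
ft_force: [-1.9, 1.3, 3.7]
opening: 0.0521
grasp_force: 19.9
```

{"name": "carry_out", "arguments": {"commands": [{"jaw": 40,"slide": [0,0,-1],"roll": 0},{"jaw": 40,"slide": [0,0,-4],"roll": 0},{"jaw": 40,"slide": [0,0,-8],"roll": 0},{"jaw": 40,"slide": [0,0,-11],"roll": 0},{"jaw": 40,"slide": [0,0,-12],"roll": 0},{"jaw": 40,"slide": [0,0,-12],"roll": 0}], "squeeze": 25}}

```text
clock: 4.75
ee_pos: [0.5181, -0.1068, 0.2045]
ee_rot: [2.134, 2.296, 0.004]
ft_force: [0.6, -0.4, -2.1]
opening: 0.0517
grasp_force: 24.9
```

{"name": "carry_out", "arguments": {"commands": [{"jaw": 40,"slide": [-2,-0.6,0],"roll": 0},{"jaw": 40,"slide": [-6,-1.7,0],"roll": 0},{"jaw": 40,"slide": [-10,-2.8,0],"roll": 0},{"jaw": 40,"slide": [-14,-3.9,0],"roll": 0},{"jaw": 40,"slide": [-18,-5.1,0],"roll": 0},{"jaw": 40,"slide": [-22,-6.2,0],"roll": 0},{"jaw": 40,"slide": [-26,-7.3,0],"roll": 0},{"jaw": 40,"slide": [-29,-8.2,0],"roll": 0}]}}

```text
clock: 5.42
ee_pos: [0.4535, -0.4039, 0.1987]
ee_rot: [-2.139, -2.297, 0.0]
ft_force: [1.1, 0.4, -1.9]
opening: 0.0519
grasp_force: 24.9
```

{"name": "carry_out", "arguments": {"commands": [{"jaw": 40,"slide": [-1.7,-0.5,0],"roll": 0},{"jaw": 40,"slide": [-1.7,-0.5,0],"roll": 0},{"jaw": 40,"slide": [-1.7,-0.5,3],"roll": 0},{"jaw": 40,"slide": [-1.7,-0.5,6],"roll": 0},{"jaw": 40,"slide": [-1.7,-0.5,9],"roll": 0},{"jaw": 40,"slide": [-1.7,-0.5,11],"roll": 0},{"jaw": 40,"slide": [-1.7,-0.5,11.5],"roll": 0},{"jaw": 40,"slide": [-1.7,-0.5,11.5],"roll": 0}]}}

```text
clock: 6.08
ee_pos: [0.4505, -0.415, 0.0842]
ee_rot: [-2.133, -2.297, -0.003]
ft_force: [-0.0, -0.1, -2.1]
opening: 0.0519
grasp_force: 25.0
```

```bash
python3 - <<'E'
from h import *
s=robot.sense();print(s["clock"],s["ee_pos"],s["ft_force"],s["opening"])
f,c=shot("side","d4");cv2.imwrite("pics/d4c.png",cv2.resize(f[210:384,200:450],(800,557)))
E
```

```text
6.0833 [ 0.4505 -0.415   0.0842] [-0.0303 -0.1271 -2.1022] 0.05191916716374678
```

View pics/d4c.png

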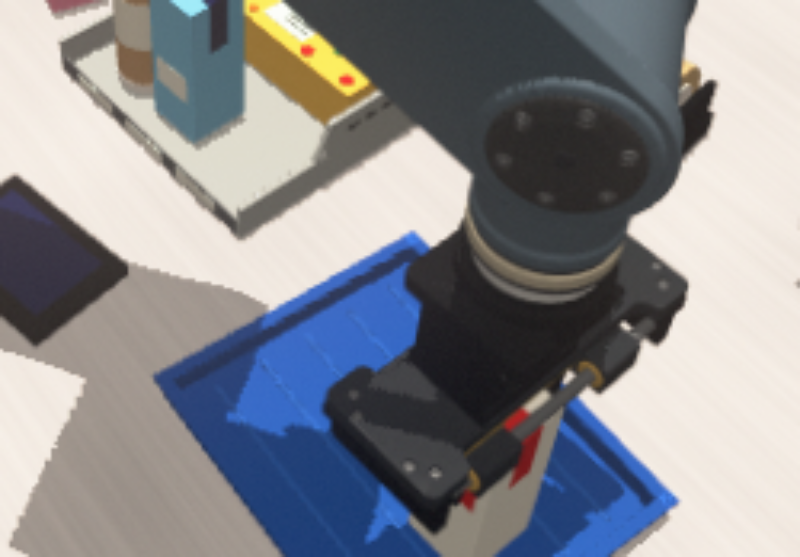

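The white carton hangs upright over the tray's far (-y) part, so I'll lower it to contact.

{"name": "carry_out", "arguments": {"commands": [{"jaw": 40,"slide": [0,0,0.2],"roll": 0},{"jaw": 40,"slide": [0,0,0.3],"roll": 0},{"jaw": 40,"slide": [0,0,0.35],"roll": 0},{"jaw": 40,"slide": [0,0,0.4],"roll": 0},{"jaw": 40,"slide": [0,0,0.4],"roll": 0},{"jaw": 40,"slide": [0,0,0.4],"roll": 0}]}}

```text
clock: 6.63
ee_pos: [0.4517, -0.4187, 0.0828]
ee_rot: [2.139, 2.301, -0.0]
ft_force: [0.9, -0.1, -2.0]
opening: 0.0519
grasp_force: 25.0
```

{"name": "carry_out", "arguments": {"commands": [{"jaw": 40,"slide": [0,0,0.05],"roll": 0},{"jaw": 40,"slide": [0,0,0.1],"roll": 0},{"jaw": 40,"slide": [0,0,0.1],"roll": 0},{"jaw": 40,"slide": [0,0,0.1],"roll": 0}]}}

```text
clock: 6.97
ee_pos: [0.4517, -0.4189, 0.0824]
ee_rot: [2.138, 2.3, -0.0]
ft_force: [-0.2, 1.4, 5.9]
opening: 0.0515
grasp_force: 25.0
```

{"name": "carry_out", "arguments": {"commands": [{"jaw": 100,"slide": [0,0,0],"roll": 0},{"jaw": 100,"slide": [0,0,0],"roll": 0},{"jaw": 100,"slide": [0,0,0],"roll": 0},{"jaw": 100,"slide": [0,0,0],"roll": 0},{"jaw": 100,"slide": [0,0,0],"roll": 0},{"jaw": 100,"slide": [0,0,0],"roll": 0},{"jaw": 100,"slide": [0,0,-2],"roll": 0},{"jaw": 100,"slide": [0,0,-4],"roll": 0}]}}

```text
clock: 7.63
ee_pos: [0.4508, -0.4175, 0.1205]
ee_rot: [-2.136, -2.298, -0.001]
ft_force: [-0.4, -0.1, 0.5]
opening: 0.0863
grasp_force: 0.0
```

{"name": "carry_out", "arguments": {"commands": [{"jaw": 100,"slide": [0,0,-4],"roll": 0},{"jaw": 100,"slide": [0,0,-8],"roll": 0},{"jaw": 100,"slide": [0,0,-8],"roll": 0},{"jaw": 100,"slide": [0,0,-8],"roll": 0}]}}

```text
clock: 7.97
ee_pos: [0.4528, -0.4201, 0.2046]
ee_rot: [2.134, 2.296, -0.002]
ft_force: [0.0, 1.2, -0.1]
opening: 0.0868
grasp_force: 0.0
```

{"name": "carry_out", "arguments": {"commands": [{"jaw": 100,"slide": [37,9,0],"roll": 0},{"jaw": 100,"slide": [37,9,0],"roll": 0},{"jaw": 100,"slide": [37,9,0],"roll": 0},{"jaw": 100,"slide": [37,9,0],"roll": 0},{"jaw": 100,"slide": [37,9,0],"roll": 0},{"jaw": 100,"slide": [37,9,0],"roll": 0},{"jaw": 100,"slide": [37,9,0],"roll": 0},{"jaw": 100,"slide": [37,9,0],"roll": 0}]}}

```text
clock: 8.63
ee_pos: [0.5052, -0.0874, 0.1999]
ee_rot: [-2.137, -2.298, 0.002]
ft_force: [0.8, -0.1, 0.3]
opening: 0.0872
grasp_force: 0.0
```

```bash
python3 - <<'E'
from h import *
s=robot.sense();print(s["clock"],s["ee_pos"],s["ft_force"],s["opening"],s["ee_rot"])
E
```

```text
8.6333 [ 0.5052 -0.0874  0.1999] [ 0.8286 -0.1119  0.2675] 0.08717578165442932 [-2.1371 -2.298   0.0019]
```

{"name": "carry_out", "arguments": {"commands": [{"jaw": 100,"slide": [4.4,1.1,0],"roll": 0},{"jaw": 100,"slide": [4.4,1.1,0],"roll": 0},{"jaw": 100,"slide": [4.4,1.1,0],"roll": 0},{"jaw": 100,"slide": [4.4,1.1,0],"roll": 0},{"jaw": 100,"slide": [4.4,1.1,0],"roll": 0},{"jaw": 100,"slide": [4.4,1.1,0],"roll": 0}]}}

```text
clock: 9.13
ee_pos: [0.5141, -0.0467, 0.2011]
ee_rot: [-2.141, -2.298, 0.001]
ft_force: [0.4, -0.7, -0.3]
opening: 0.0868
grasp_force: 0.0
```

{"name": "carry_out", "arguments": {"commands": [{"jaw": 100,"slide": [0.4,0,0],"roll": 0},{"jaw": 100,"slide": [0.4,0,3],"roll": 0},{"jaw": 100,"slide": [0.4,0,6],"roll": 0},{"jaw": 100,"slide": [0.4,0,9],"roll": 0},{"jaw": 100,"slide": [0.4,0,11],"roll": 0},{"jaw": 100,"slide": [0.4,0,12],"roll": 0},{"jaw": 100,"slide": [0.4,0,12],"roll": 0},{"jaw": 100,"slide": [0.4,0,12],"roll": 0}], "squeeze": 20}}

```text
clock: 9.8
ee_pos: [0.5142, -0.0417, 0.0816]
ee_rot: [-2.14, -2.3, 0.0]
ft_force: [-0.3, -0.5, 0.8]
opening: 0.0874
grasp_force: 0.0
```

{"name": "carry_out", "arguments": {"commands": [{"jaw": 40,"slide": [0,0,0],"roll": 0},{"jaw": 40,"slide": [0,0,0],"roll": 0},{"jaw": 40,"slide": [0,0,0],"roll": 0},{"jaw": 40,"slide": [0,0,0],"roll": 0},{"jaw": 40,"slide": [0,0,0],"roll": 0},{"jaw": 40,"slide": [0,0,0],"roll": 0},{"jaw": 40,"slide": [0,0,0],"roll": 0},{"jaw": 40,"slide": [0,0,0],"roll": 0}]}}

```text
clock: 10.47
ee_pos: [0.514, -0.0411, 0.0818]
ee_rot: [2.139, 2.301, -0.0]
ft_force: [0.0, -0.2, 2.6]
opening: 0.0501
grasp_force: 19.9
```

{"name": "carry_out", "arguments": {"commands": [{"jaw": 40,"slide": [0,0,-1],"roll": 0},{"jaw": 40,"slide": [0,0,-4],"roll": 0},{"jaw": 40,"slide": [0,0,-8],"roll": 0},{"jaw": 40,"slide": [0,0,-11],"roll": 0},{"jaw": 40,"slide": [0,0,-12],"roll": 0},{"jaw": 40,"slide": [0,0,-12],"roll": 0}], "squeeze": 25}}

```text
clock: 10.97
ee_pos: [0.5159, -0.0416, 0.2046]
ee_rot: [2.134, 2.297, 0.005]
ft_force: [0.9, 0.7, -2.2]
opening: 0.05
grasp_force: 24.9
```

{"name": "carry_out", "arguments": {"commands": [{"jaw": 40,"slide": [-2,-0.5,0],"roll": 0},{"jaw": 40,"slide": [-6,-1.6,0],"roll": 0},{"jaw": 40,"slide": [-10,-2.7,0],"roll": 0},{"jaw": 40,"slide": [-14,-3.8,0],"roll": 0},{"jaw": 40,"slide": [-18,-4.9,0],"roll": 0},{"jaw": 40,"slide": [-22,-6,0],"roll": 0},{"jaw": 40,"slide": [-26,-7.1,0],"roll": 0},{"jaw": 40,"slide": [-29,-7.9,0],"roll": 0}]}}

```text
clock: 11.63
ee_pos: [0.4544, -0.3386, 0.1991]
ee_rot: [-2.139, -2.297, 0.001]
ft_force: [0.5, -0.4, -0.9]
opening: 0.0499
grasp_force: 24.9
```

{"name": "carry_out", "arguments": {"commands": [{"jaw": 40,"slide": [-1.8,-0.4,0],"roll": 0},{"jaw": 40,"slide": [-1.8,-0.4,0],"roll": 0},{"jaw": 40,"slide": [-1.8,-0.4,0],"roll": 0},{"jaw": 40,"slide": [-1.8,-0.4,3],"roll": 0},{"jaw": 40,"slide": [-1.8,-0.4,6],"roll": 0},{"jaw": 40,"slide": [-1.8,-0.4,9],"roll": 0},{"jaw": 40,"slide": [-1.8,-0.4,11],"roll": 0},{"jaw": 40,"slide": [-1.8,-0.4,11.5],"roll": 0}]}}

```text
clock: 12.3
ee_pos: [0.4511, -0.3494, 0.0828]
ee_rot: [-2.129, -2.294, -0.002]
ft_force: [-4.9, 5.0, 23.0]
opening: 0.0499
grasp_force: 24.9
```

{"name": "carry_out", "arguments": {"commands": [{"jaw": 40,"slide": [0,0,0.1],"roll": 0},{"jaw": 40,"slide": [0,0,0.2],"roll": 0},{"jaw": 40,"slide": [0,0,0.3],"roll": 0},{"jaw": 40,"slide": [0,0,0.35],"roll": 0},{"jaw": 40,"slide": [0,0,0.4],"roll": 0},{"jaw": 40,"slide": [0,0,0.45],"roll": 0},{"jaw": 40,"slide": [0,0,0.45],"roll": 0},{"jaw": 40,"slide": [0,0,0.45],"roll": 0}]}}

```text
clock: 12.97
ee_pos: [0.454, -0.3546, 0.0826]
ee_rot: [2.138, 2.3, 0.0]
ft_force: [-0.0, 0.9, 2.1]
opening: 0.0501
grasp_force: 24.9
```

{"name": "carry_out", "arguments": {"commands": [{"jaw": 100,"slide": [0,0,0],"roll": 0},{"jaw": 100,"slide": [0,0,0],"roll": 0},{"jaw": 100,"slide": [0,0,0],"roll": 0},{"jaw": 100,"slide": [0,0,0],"roll": 0},{"jaw": 100,"slide": [0,0,0],"roll": 0},{"jaw": 100,"slide": [0,0,0],"roll": 0},{"jaw": 100,"slide": [0,0,-2],"roll": 0},{"jaw": 100,"slide": [0,0,-4],"roll": 0}]}}

```text
clock: 13.63
ee_pos: [0.4528, -0.3534, 0.1212]
ee_rot: [-2.136, -2.298, -0.001]
ft_force: [-0.0, -0.4, 0.5]
opening: 0.0857
grasp_force: 0.0
```

{"name": "carry_out", "arguments": {"commands": [{"jaw": 100,"slide": [0,0,-4],"roll": 0},{"jaw": 100,"slide": [0,0,-8],"roll": 0},{"jaw": 100,"slide": [0,0,-8],"roll": 0}]}}

```text
clock: 13.88
ee_pos: [0.4573, -0.3581, 0.2098]
ee_rot: [2.128, 2.29, -0.002]
ft_force: [0.3, -1.5, -0.1]
opening: 0.0869
grasp_force: 0.0
```

{"name": "carry_out", "arguments": {"commands": [{"jaw": 100,"slide": [24,5,0],"roll": 0},{"jaw": 100,"slide": [24,5,0],"roll": 0},{"jaw": 100,"slide": [24,5,0],"roll": 0},{"jaw": 100,"slide": [24,5,0],"roll": 0},{"jaw": 100,"slide": [24,5,0],"roll": 0},{"jaw": 100,"slide": [24,5,0],"roll": 0}]}}

```text
clock: 14.38
ee_pos: [0.4857, -0.1089, 0.202]
ee_rot: [-2.139, -2.301, -0.0]
ft_force: [1.4, 0.5, -0.6]
opening: 0.087
grasp_force: 0.0
```

{"name": "carry_out", "arguments": {"commands": [{"jaw": 100,"slide": [12.7,2.8,0],"roll": 0},{"jaw": 100,"slide": [12.7,2.8,0],"roll": 0},{"jaw": 100,"slide": [12.7,2.8,0],"roll": 0},{"jaw": 100,"slide": [12.7,2.8,0],"roll": 0},{"jaw": 100,"slide": [12.7,2.8,0],"roll": 0},{"jaw": 100,"slide": [12.7,2.8,0],"roll": 0},{"jaw": 100,"slide": [12.7,2.8,0],"roll": 0}]}}

```text
clock: 14.97
ee_pos: [0.5048, 0.0161, 0.202]
ee_rot: [2.14, 2.299, -0.001]
ft_force: [0.4, -0.2, 0.4]
opening: 0.0872
grasp_force: 0.0
```

```bash
python3 - <<'E'
from h import *
s=robot.sense();print(s["clock"],s["ee_pos"],s["ft_force"],s["opening"],s["ee_rot"])
f,_=shot("side","d5");f2,_=shot("wrist","w5")
o=np.zeros((600,800,3),np.uint8);o[:300,:400]=cv2.resize(f,(400,300));o[:300,400:]=cv2.resize(f2,(400,300));cv2.imwrite("pics/c5.png",o[:300])
E
```

```text
14.9667 [0.5048 0.0161 0.202 ] [ 0.4046 -0.181   0.3774] 0.08716299830254357 [ 2.1399  2.2995 -0.0007]
```

View pics/c5.png

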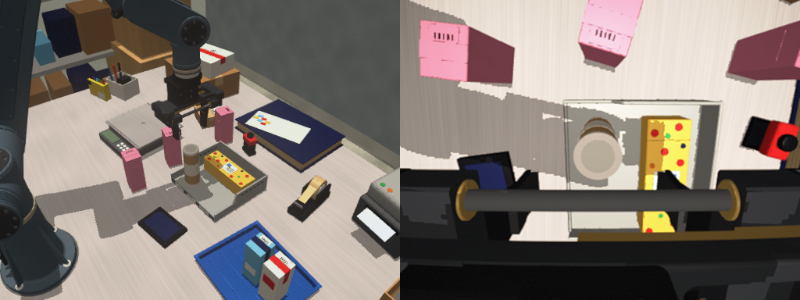

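White and blue stand upright in the tray, at (258,255) and (280,272) in the combined picture. Now the tube.

{"name": "carry_out", "arguments": {"commands": [{"jaw": 100,"slide": [0.15,0.1,0],"roll": 0},{"jaw": 100,"slide": [0.15,0.1,3],"roll": 0},{"jaw": 100,"slide": [0.15,0.1,6],"roll": 0},{"jaw": 100,"slide": [0.15,0.1,9],"roll": 0},{"jaw": 100,"slide": [0.15,0.1,11],"roll": 0},{"jaw": 100,"slide": [0.15,0.1,12],"roll": 0},{"jaw": 100,"slide": [0.15,0.1,12],"roll": 0},{"jaw": 100,"slide": [0.15,0.1,12],"roll": 0}], "squeeze": 20}}

```text
clock: 15.73
ee_pos: [0.5059, 0.0184, 0.0821]
ee_rot: [-2.14, -2.3, 0.0]
ft_force: [0.8, 0.1, -0.0]
opening: 0.087
grasp_force: 0.0
```

{"name": "carry_out", "arguments": {"commands": [{"jaw": 40,"slide": [0,0,0],"roll": 0},{"jaw": 40,"slide": [0,0,0],"roll": 0},{"jaw": 40,"slide": [0,0,0],"roll": 0},{"jaw": 40,"slide": [0,0,0],"roll": 0},{"jaw": 40,"slide": [0,0,0],"roll": 0},{"jaw": 40,"slide": [0,0,0],"roll": 0},{"jaw": 40,"slide": [0,0,0],"roll": 0},{"jaw": 40,"slide": [0,0,0],"roll": 0}]}}

```text
clock: 16.4
ee_pos: [0.5056, 0.019, 0.0822]
ee_rot: [-2.139, -2.301, 0.0]
ft_force: [-0.3, 0.4, 2.4]
opening: 0.0476
grasp_force: 20.0
```

{"name": "carry_out", "arguments": {"commands": [{"jaw": 40,"slide": [0,0,-1],"roll": 0},{"jaw": 40,"slide": [0,0,-4],"roll": 0},{"jaw": 40,"slide": [0,0,-8],"roll": 0},{"jaw": 40,"slide": [0,0,-11],"roll": 0},{"jaw": 40,"slide": [0,0,-12],"roll": 0},{"jaw": 40,"slide": [0,0,-12],"roll": 0}], "squeeze": 25}}

```text
clock: 16.9
ee_pos: [0.5077, 0.0187, 0.2057]
ee_rot: [2.134, 2.296, 0.007]
ft_force: [1.1, 0.2, -1.1]
opening: 0.0482
grasp_force: 25.0
```

{"name": "carry_out", "arguments": {"commands": [{"jaw": 40,"slide": [-2,-0.5,0],"roll": 0},{"jaw": 40,"slide": [-6,-1.5,0],"roll": 0},{"jaw": 40,"slide": [-10,-2.4,0],"roll": 0},{"jaw": 40,"slide": [-14,-3.4,0],"roll": 0},{"jaw": 40,"slide": [-18,-4.4,0],"roll": 0},{"jaw": 40,"slide": [-22,-5.3,0],"roll": 0},{"jaw": 40,"slide": [-26,-6.3,0],"roll": 0},{"jaw": 40,"slide": [-29,-7,0],"roll": 0}]}}

```text
clock: 17.57
ee_pos: [0.4554, -0.2781, 0.2008]
ee_rot: [-2.14, -2.298, 0.001]
ft_force: [0.8, -0.1, -0.9]
opening: 0.0477
grasp_force: 25.0
```

{"name": "carry_out", "arguments": {"commands": [{"jaw": 40,"slide": [-1.3,-0.4,0],"roll": 0},{"jaw": 40,"slide": [-1.3,-0.4,0],"roll": 0},{"jaw": 40,"slide": [-1.3,-0.4,0],"roll": 0},{"jaw": 40,"slide": [-1.3,-0.4,3],"roll": 0},{"jaw": 40,"slide": [-1.3,-0.4,6],"roll": 0},{"jaw": 40,"slide": [-1.3,-0.4,9],"roll": 0},{"jaw": 40,"slide": [-1.3,-0.4,10.5],"roll": 0},{"jaw": 40,"slide": [-1.3,-0.4,11],"roll": 0}]}}

```text
clock: 18.23
ee_pos: [0.4522, -0.2842, 0.089]
ee_rot: [-2.13, -2.297, -0.001]
ft_force: [-0.1, 0.6, -0.4]
opening: 0.0478
grasp_force: 25.0
```

{"name": "carry_out", "arguments": {"commands": [{"jaw": 40,"slide": [0,0,0.1],"roll": 0},{"jaw": 40,"slide": [0,0,0.2],"roll": 0},{"jaw": 40,"slide": [0,0,0.4],"roll": 0},{"jaw": 40,"slide": [0,0,0.6],"roll": 0},{"jaw": 40,"slide": [0,0,0.8],"roll": 0},{"jaw": 40,"slide": [0,0,0.9],"roll": 0},{"jaw": 40,"slide": [0,0,0.95],"roll": 0},{"jaw": 40,"slide": [0,0,0.95],"roll": 0}]}}

```text
clock: 18.9
ee_pos: [0.4541, -0.2889, 0.0832]
ee_rot: [2.139, 2.3, 0.0]
ft_force: [0.0, 0.0, 2.8]
opening: 0.0475
grasp_force: 25.0
```

{"name": "carry_out", "arguments": {"commands": [{"jaw": 100,"slide": [0,0,0],"roll": 0},{"jaw": 100,"slide": [0,0,0],"roll": 0},{"jaw": 100,"slide": [0,0,0],"roll": 0},{"jaw": 100,"slide": [0,0,0],"roll": 0},{"jaw": 100,"slide": [0,0,0],"roll": 0},{"jaw": 100,"slide": [0,0,0],"roll": 0},{"jaw": 100,"slide": [0,0,-2],"roll": 0},{"jaw": 100,"slide": [0,0,-4],"roll": 0}]}}

```text
clock: 19.57
ee_pos: [0.453, -0.2879, 0.1218]
ee_rot: [-2.136, -2.298, -0.0]
ft_force: [0.7, -0.6, -1.0]
opening: 0.0856
grasp_force: 0.0
```

{"name": "carry_out", "arguments": {"commands": [{"jaw": 100,"slide": [0,0,-4],"roll": 0},{"jaw": 100,"slide": [0,0,-8],"roll": 0},{"jaw": 100,"slide": [0,0,-12],"roll": 0},{"jaw": 100,"slide": [0,0,-12],"roll": 0}]}}

```text
clock: 19.9
ee_pos: [0.4577, -0.292, 0.2505]
ee_rot: [2.127, 2.289, -0.0]
ft_force: [-0.4, -0.8, 0.5]
opening: 0.0872
grasp_force: 0.0
```

{"name": "carry_out", "arguments": {"commands": [{"jaw": 100,"slide": [11.7,16.1,0],"roll": 0},{"jaw": 100,"slide": [11.7,16.1,0],"roll": 0},{"jaw": 100,"slide": [11.7,16.1,0],"roll": 0},{"jaw": 100,"slide": [11.7,16.1,0],"roll": 0},{"jaw": 100,"slide": [11.7,16.1,0],"roll": 0},{"jaw": 100,"slide": [11.7,16.1,0],"roll": 0},{"jaw": 100,"slide": [11.7,16.1,0],"roll": 0},{"jaw": 100,"slide": [11.7,16.1,0],"roll": 0}]}}

```text
clock: 20.57
ee_pos: [0.6052, -0.1602, 0.2419]
ee_rot: [-2.137, -2.301, 0.002]
ft_force: [0.3, -0.3, -0.5]
opening: 0.0868
grasp_force: 0.0
```

```bash
python3 - <<'E'
from h import *
s=robot.sense();print(s["clock"],s["ee_pos"],s["ft_force"],s["opening"],s["ee_rot"])
f,c=shot("wrist","w6");shot("side","d6")
hsv=cv2.cvtColor(f,cv2.COLOR_BGR2HSV)
m=cv2.inRange(hsv,(18,110,90),(34,255,255));m[230:]=0
m=cv2.morphologyEx(m,cv2.MORPH_CLOSE,np.ones((9,9)))
k=max(cv2.findContours(m,cv2.RETR_EXTERNAL,cv2.CHAIN_APPROX_NONE)[0],key=cv2.contourArea)
ap=cv2.approxPolyDP(cv2.convexHull(k),4,True).reshape(-1,2);print(ap);print(onplane(c,ap,.054))
P=onplane(c,k.reshape(-1,2),.054)[:,:2].astype(np.float32);print(cv2.minAreaRect(P*1000))
o=cv2.resize(f,(800,600));cv2.imwrite("pics/w6b.png",o)
E
```

```text
20.5667 [ 0.6052 -0.1602  0.2419] [ 0.3325 -0.3467 -0.5351] 0.08676462855631793 [-2.1374 -2.3007  0.0018]
[[289   0]
 [286 144]
 [237 145]
 [234   0]]
[[ 0.63    0.0256  0.054 ]
 [ 0.6411 -0.1254  0.054 ]
 [ 0.5848 -0.1307  0.054 ]
 [ 0.5724  0.0213  0.054 ]]
((606.9925537109375, -52.617347717285156), (58.97224044799805, 152.6609344482422), 4.32759952545166)
```

View pics/w6b.png

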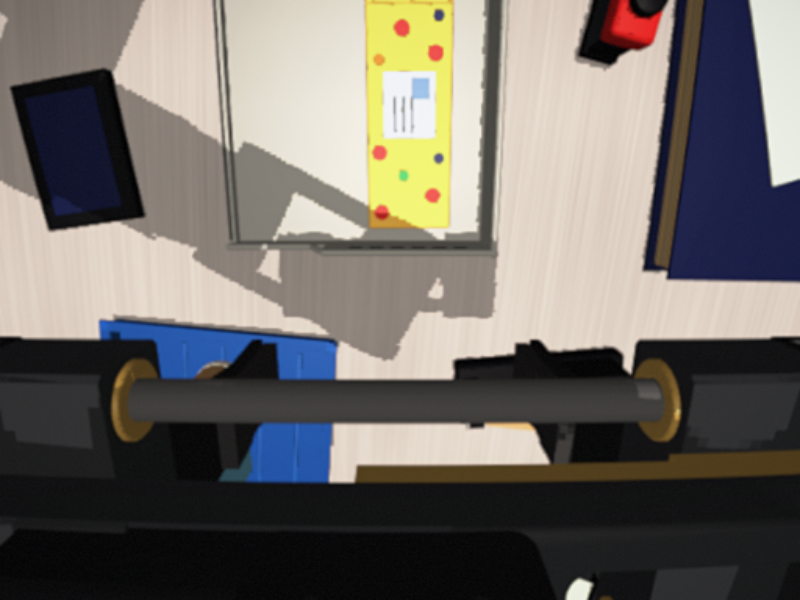

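Yellow centre ≈ (0.606,-0.039), yaw 4.3°; label up at ~(408,103). The bay is otherwise empty.

{"name": "carry_out", "arguments": {"commands": [{"jaw": 100,"slide": [12.1,1,0],"roll": 0},{"jaw": 100,"slide": [12.1,1,0],"roll": 0},{"jaw": 100,"slide": [12.1,1,0],"roll": 0},{"jaw": 100,"slide": [12.1,1,4],"roll": 0},{"jaw": 100,"slide": [12.1,1,8],"roll": 0},{"jaw": 100,"slide": [12.1,1,12],"roll": 0},{"jaw": 100,"slide": [12.1,1,14],"roll": 0},{"jaw": 100,"slide": [12.1,1,14],"roll": 0}]}}

```text
clock: 21.33
ee_pos: [0.6024, -0.0392, 0.0977]
ee_rot: [-2.135, -2.292, 0.009]
ft_force: [-0.4, -0.7, 0.7]
opening: 0.0866
grasp_force: 0.0
```

{"name": "carry_out", "arguments": {"commands": [{"jaw": 100,"slide": [0,0,0],"roll": 0},{"jaw": 100,"slide": [0,0,0],"roll": 0},{"jaw": 100,"slide": [0,0,0],"roll": 0}]}}

```text
clock: 21.58
ee_pos: [0.6088, -0.0399, 0.105]
ee_rot: [2.137, 2.297, 0.004]
ft_force: [-0.6, -0.3, 0.4]
opening: 0.0871
grasp_force: 0.0
```

{"name": "carry_out", "arguments": {"commands": [{"jaw": 100,"slide": [0,-0.1,0],"roll": 0},{"jaw": 100,"slide": [0,-0.1,2],"roll": 0},{"jaw": 100,"slide": [0,-0.1,4],"roll": 0},{"jaw": 100,"slide": [0,-0.1,6],"roll": 0},{"jaw": 100,"slide": [0,-0.1,7.5],"roll": 0},{"jaw": 100,"slide": [0,-0.1,8.2],"roll": 0},{"jaw": 100,"slide": [0,-0.1,8.3],"roll": 0},{"jaw": 100,"slide": [0,-0.1,8.3],"roll": 0}], "squeeze": 30}}

```text
clock: 22.25
ee_pos: [0.6066, -0.039, 0.0202]
ee_rot: [2.138, 2.3, 0.001]
ft_force: [0.0, -0.4, 0.4]
opening: 0.0868
grasp_force: 0.0
```

{"name": "carry_out", "arguments": {"commands": [{"jaw": 50,"slide": [0,0,0],"roll": 0},{"jaw": 50,"slide": [0,0,0],"roll": 0},{"jaw": 50,"slide": [0,0,0],"roll": 0},{"jaw": 50,"slide": [0,0,0],"roll": 0},{"jaw": 50,"slide": [0,0,0],"roll": 0},{"jaw": 50,"slide": [0,0,0],"roll": 0},{"jaw": 50,"slide": [0,0,0],"roll": 0},{"jaw": 50,"slide": [0,0,0],"roll": 0}]}}

```text
clock: 22.92
ee_pos: [0.6058, -0.0389, 0.02]
ee_rot: [-2.138, -2.301, 0.001]
ft_force: [-1.0, -0.6, 5.9]
opening: 0.0597
grasp_force: 30.0
```

{"name": "carry_out", "arguments": {"commands": [{"jaw": 50,"slide": [0,0,-1],"roll": 0},{"jaw": 50,"slide": [0,0,-4],"roll": 0},{"jaw": 50,"slide": [0,0,-8],"roll": 0},{"jaw": 50,"slide": [0,0,-12],"roll": 0},{"jaw": 50,"slide": [0,0,-16],"roll": 0},{"jaw": 50,"slide": [0,0,-20],"roll": 0},{"jaw": 50,"slide": [0,0,-23],"roll": 0},{"jaw": 50,"slide": [0,0,-24],"roll": 0}], "squeeze": 40}}

```text
clock: 23.58
ee_pos: [0.6086, -0.0392, 0.2649]
ee_rot: [2.133, 2.295, 0.008]
ft_force: [2.4, -0.5, -5.1]
opening: 0.0597
grasp_force: 40.0
```

{"name": "carry_out", "arguments": {"commands": [{"jaw": 50,"slide": [1.5,-0.3,0],"roll": 0},{"jaw": 50,"slide": [4,-0.9,0],"roll": 0},{"jaw": 50,"slide": [7.2,-1.6,0],"roll": 0},{"jaw": 50,"slide": [10.6,-2.3,0],"roll": 0},{"jaw": 50,"slide": [14,-3,0],"roll": 0},{"jaw": 50,"slide": [17.4,-3.7,0],"roll": 0},{"jaw": 50,"slide": [20.8,-4.5,0],"roll": 0},{"jaw": 50,"slide": [24,-5.2,0],"roll": 0}]}}

```text
clock: 24.25
ee_pos: [0.5331, 0.1987, 0.256]
ee_rot: [-2.135, -2.297, 0.008]
ft_force: [0.2, 0.2, -4.8]
opening: 0.0598
grasp_force: 40.0
```

{"name": "carry_out", "arguments": {"commands": [{"jaw": 50,"slide": [3.2,-0.7,0],"roll": -0.01},{"jaw": 50,"slide": [6.4,-1.4,0],"roll": -0.02},{"jaw": 50,"slide": [9.4,-2,0],"roll": -0.03},{"jaw": 50,"slide": [12,-2.6,0],"roll": -0.04},{"jaw": 50,"slide": [13.8,-3,0],"roll": -0.05},{"jaw": 50,"slide": [14.6,-3.1,0],"roll": -0.054},{"jaw": 50,"slide": [14.6,-3.1,0],"roll": -0.054},{"jaw": 50,"slide": [14.6,-3.1,0],"roll": -0.054}]}}

```text
clock: 24.92
ee_pos: [0.4941, 0.3394, 0.2576]
ee_rot: [-2.075, -2.358, 0.006]
ft_force: [0.4, -0.6, -4.7]
opening: 0.0598
grasp_force: 40.0
```

```bash
python3 - <<'E'
from h import *
s=robot.sense();print(s["clock"],s["ee_pos"],s["ft_force"],s["opening"],s["ee_rot"],s["moment"])
f,_=shot("side","d7");cv2.imwrite("pics/c7.png",f)
E
```

```text
24.9167 [0.4941 0.3394 0.2576] [ 0.4476 -0.5815 -4.7152] 0.05976072230706479 [-2.0745 -2.3582  0.0062] [ 0.0099 -0.0553  0.0182]
```

View pics/c7.png

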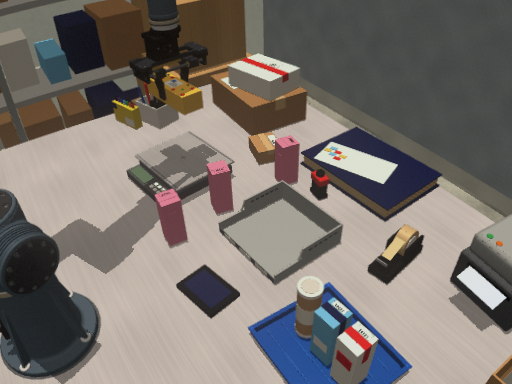

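All three tall parcels stand upright in the tray (310,300)-(355,355), and the yellow parcel hangs level over the scale. Lowering it.

{"name": "carry_out", "arguments": {"commands": [{"jaw": 50,"slide": [0,0.05,2],"roll": 0},{"jaw": 50,"slide": [0,0.05,5],"roll": 0},{"jaw": 50,"slide": [0,0.05,8],"roll": 0},{"jaw": 50,"slide": [0,0.05,11],"roll": 0},{"jaw": 50,"slide": [0,0.05,14],"roll": 0},{"jaw": 50,"slide": [0,0.05,16.5],"roll": 0},{"jaw": 50,"slide": [0,0.05,17.8],"roll": 0},{"jaw": 50,"slide": [0,0.05,17.8],"roll": 0}]}}

```text
clock: 25.63
ee_pos: [0.4939, 0.3372, 0.0778]
ee_rot: [-2.077, -2.353, 0.012]
ft_force: [-1.4, -0.4, -4.7]
opening: 0.0599
grasp_force: 40.0
```

{"name": "carry_out", "arguments": {"commands": [{"jaw": 50,"slide": [0,0,0],"roll": 0},{"jaw": 50,"slide": [0,0,0.2],"roll": 0},{"jaw": 50,"slide": [0,0,0.4],"roll": 0},{"jaw": 50,"slide": [0,0,0.5],"roll": 0},{"jaw": 50,"slide": [0,0,0.6],"roll": 0},{"jaw": 50,"slide": [0,0,0.7],"roll": 0},{"jaw": 50,"slide": [0,0,0.7],"roll": 0},{"jaw": 50,"slide": [0,0,0.7],"roll": 0}]}}

```text
clock: 26.3
ee_pos: [0.4956, 0.3402, 0.0747]
ee_rot: [2.076, 2.358, 0.0]
ft_force: [0.9, -1.0, -5.5]
opening: 0.0599
grasp_force: 40.0
```

{"name": "carry_out", "arguments": {"commands": [{"jaw": 50,"slide": [0,-0.05,0.1],"roll": 0},{"jaw": 50,"slide": [0,-0.05,0.2],"roll": 0},{"jaw": 50,"slide": [0,-0.05,0.25],"roll": 0},{"jaw": 50,"slide": [0,-0.05,0.25],"roll": 0},{"jaw": 50,"slide": [0,-0.05,0.25],"roll": 0}]}}

```text
clock: 26.72
ee_pos: [0.4951, 0.34, 0.072]
ee_rot: [-2.076, -2.358, 0.0]
ft_force: [-0.0, -0.2, -4.0]
opening: 0.0598
grasp_force: 40.0
```

{"name": "carry_out", "arguments": {"commands": [{"jaw": 50,"slide": [0,0,0.05],"roll": 0},{"jaw": 50,"slide": [0,0,0.1],"roll": 0},{"jaw": 50,"slide": [0,0,0.1],"roll": 0},{"jaw": 50,"slide": [0,0,0.1],"roll": 0}]}}

```text
clock: 27.05
ee_pos: [0.4951, 0.34, 0.072]
ee_rot: [-2.076, -2.358, -0.0]
ft_force: [-1.8, -0.8, 5.9]
opening: 0.0598
grasp_force: 40.0
```

{"name": "carry_out", "arguments": {"commands": [{"jaw": 100,"slide": [0,0,0],"roll": 0},{"jaw": 100,"slide": [0,0,0],"roll": 0},{"jaw": 100,"slide": [0,0,0],"roll": 0},{"jaw": 100,"slide": [0,0,0],"roll": 0},{"jaw": 100,"slide": [0,0,0],"roll": 0},{"jaw": 100,"slide": [0,0,0],"roll": 0},{"jaw": 100,"slide": [0,0,-2],"roll": 0},{"jaw": 100,"slide": [0,0,-4],"roll": 0}]}}

```text
clock: 27.72
ee_pos: [0.4941, 0.3395, 0.1101]
ee_rot: [-2.075, -2.357, 0.005]
ft_force: [0.2, 0.5, 0.2]
opening: 0.0866
grasp_force: 0.0
```

{"name": "carry_out", "arguments": {"commands": [{"jaw": 100,"slide": [0,0,-4],"roll": 0},{"jaw": 100,"slide": [0,0,-8],"roll": 0},{"jaw": 100,"slide": [0,0,-12],"roll": 0},{"jaw": 100,"slide": [0,0,-15],"roll": 0},{"jaw": 100,"slide": [0,0,-15],"roll": 0}]}}

```text
clock: 28.13
ee_pos: [0.4991, 0.342, 0.2689]
ee_rot: [2.071, 2.353, 0.022]
ft_force: [0.4, 0.1, 0.8]
opening: 0.0869
grasp_force: 0.0
```

{"name": "carry_out", "arguments": {"commands": [{"jaw": 100,"slide": [-3,-0.6,0],"roll": 0},{"jaw": 100,"slide": [-7,-1.4,0],"roll": 0},{"jaw": 100,"slide": [-11,-2.1,0],"roll": 0},{"jaw": 100,"slide": [-15,-2.9,0],"roll": 0},{"jaw": 100,"slide": [-19,-3.7,0],"roll": 0},{"jaw": 100,"slide": [-23,-4.5,0],"roll": 0},{"jaw": 100,"slide": [-27,-5.3,0],"roll": 0},{"jaw": 100,"slide": [-31,-6,0],"roll": 0}]}}

```text
clock: 28.8
ee_pos: [0.474, 0.0233, 0.2607]
ee_rot: [-2.075, -2.358, 0.0]
ft_force: [0.3, -0.4, -0.2]
opening: 0.087
grasp_force: 0.0
```

{"name": "carry_out", "arguments": {"commands": [{"jaw": 100,"slide": [-4,-0.8,0],"roll": 0.01},{"jaw": 100,"slide": [-8,-1.6,0],"roll": 0.02},{"jaw": 100,"slide": [-12,-2.3,0],"roll": 0.03},{"jaw": 100,"slide": [-16,-3.1,0],"roll": 0.04},{"jaw": 100,"slide": [-20,-3.9,0],"roll": 0.054},{"jaw": 100,"slide": [-24,-4.7,0],"roll": 0.054},{"jaw": 100,"slide": [-28,-5.5,0],"roll": 0.054},{"jaw": 100,"slide": [-30.9,-6,0],"roll": 0.054}]}}

```text
clock: 29.47
ee_pos: [0.4538, -0.2928, 0.2606]
ee_rot: [2.141, 2.298, -0.001]
ft_force: [0.1, 0.4, 0.7]
opening: 0.0873
grasp_force: 0.0
```

{"name": "carry_out", "arguments": {"commands": [{"jaw": 100,"slide": [0,0,2],"roll": 0},{"jaw": 100,"slide": [0,0,4],"roll": 0},{"jaw": 100,"slide": [0,0,4],"roll": 0},{"jaw": 100,"slide": [0,0,4],"roll": 0}]}}

```text
clock: 29.8
ee_pos: [0.4536, -0.2885, 0.2198]
ee_rot: [-2.137, -2.298, -0.0]
ft_force: [0.1, 0.3, 1.0]
opening: 0.0869
grasp_force: 0.0
```

```bash
python3 - <<'E'
from h import *
s=robot.sense();print(s["clock"],s["ee_pos"],s["ft_force"],s["opening"],s["ee_rot"])
f,c=shot("scene","s8");d,c2=shot("side","d8");shot("wrist","w8")
o=np.zeros((300,800,3),np.uint8);o[:,:400]=cv2.resize(f,(400,300));o[:,400:]=cv2.resize(d,(400,300));cv2.imwrite("pics/c8.png",o)
for n,(f,c) in dict(s=(f,c),d=(d,c2)).items():
    m=cv2.inRange(cv2.cvtColor(f,cv2.COLOR_BGR2HSV),(18,130,130),(34,255,255))
    cx,cy=proj(c,[.4945,.34,.106])[0];w=np.zeros_like(m);cv2.circle(w,(int(cx),int(cy)),70,255,-1);m&=w
    m=cv2.morphologyEx(m,cv2.MORPH_CLOSE,np.ones((9,9)))
    k=max(cv2.findContours(m,cv2.RETR_EXTERNAL,cv2.CHAIN_APPROX_NONE)[0],key=cv2.contourArea)
    P=onplane(c,k.reshape(-1,2),.106)[:,:2].astype(np.float32);print(n,cv2.minAreaRect(P*1000))
E
```

```text
29.8 [ 0.4536 -0.2885  0.2198] [0.1319 0.2655 0.9611] 0.0868920255042027 [-2.1367 -2.2979 -0.0001]
s ((495.8224182128906, 340.86737060546875), (59.47209930419922, 179.1164093017578), 7.609891891479492)
d ((483.81500244140625, 306.519287109375), (90.12415313720703, 232.2993927001953), 7.287729263305664)
```

View pics/c8.png

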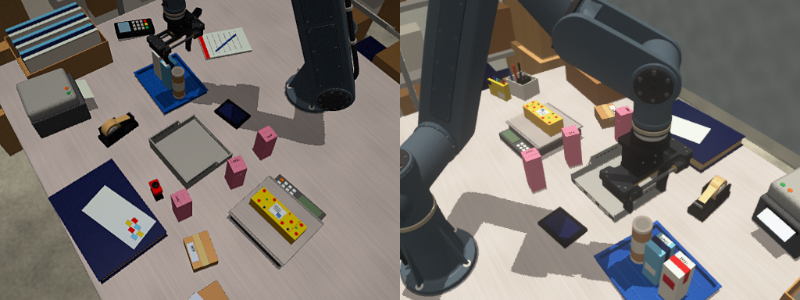

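Yellow lies on the plate at (0.4958,0.3409), yaw 7.6°, within 2 mm of centre, label up. Now the tube goes back.

{"name": "carry_out", "arguments": {"commands": [{"jaw": 100,"slide": [0,0.05,3],"roll": 0},{"jaw": 100,"slide": [0,0.05,6],"roll": 0},{"jaw": 100,"slide": [0,0.05,9],"roll": 0},{"jaw": 100,"slide": [0,0.05,12],"roll": 0},{"jaw": 100,"slide": [0,0.05,13.2],"roll": 0},{"jaw": 100,"slide": [0,0.05,13.7],"roll": 0},{"jaw": 100,"slide": [0,0.05,13.7],"roll": 0},{"jaw": 100,"slide": [0,0.05,13.7],"roll": 0}], "squeeze": 20}}

```text
clock: 30.62
ee_pos: [0.4561, -0.2897, 0.0852]
ee_rot: [2.137, 2.3, -0.0]
ft_force: [-0.2, -0.1, -0.1]
opening: 0.0871
grasp_force: 0.0
```

{"name": "carry_out", "arguments": {"commands": [{"jaw": 40,"slide": [0,0,0],"roll": 0},{"jaw": 40,"slide": [0,0,0],"roll": 0},{"jaw": 40,"slide": [0,0,0],"roll": 0},{"jaw": 40,"slide": [0,0,0],"roll": 0},{"jaw": 40,"slide": [0,0,0],"roll": 0},{"jaw": 40,"slide": [0,0,0],"roll": 0},{"jaw": 40,"slide": [0,0,0],"roll": 0},{"jaw": 40,"slide": [0,0,0],"roll": 0}]}}

```text
clock: 31.28
ee_pos: [0.4549, -0.2891, 0.0841]
ee_rot: [-2.139, -2.301, 0.0]
ft_force: [-1.2, 0.4, 1.4]
opening: 0.0474
grasp_force: 20.0
```

{"name": "carry_out", "arguments": {"commands": [{"jaw": 40,"slide": [0,0,-1],"roll": 0},{"jaw": 40,"slide": [0,0,-4],"roll": 0},{"jaw": 40,"slide": [0,0,-8],"roll": 0},{"jaw": 40,"slide": [0,0,-11],"roll": 0},{"jaw": 40,"slide": [0,0,-12],"roll": 0},{"jaw": 40,"slide": [0,0,-12],"roll": 0}], "squeeze": 25}}

```text
clock: 31.78
ee_pos: [0.4565, -0.2905, 0.2073]
ee_rot: [2.134, 2.296, -0.0]
ft_force: [-0.2, 0.3, -1.1]
opening: 0.0478
grasp_force: 25.0
```

{"name": "carry_out", "arguments": {"commands": [{"jaw": 40,"slide": [2,0.5,0],"roll": 0},{"jaw": 40,"slide": [6,1.5,0],"roll": 0},{"jaw": 40,"slide": [10,2.4,0],"roll": 0},{"jaw": 40,"slide": [14,3.4,0],"roll": 0},{"jaw": 40,"slide": [18,4.4,0],"roll": 0},{"jaw": 40,"slide": [22,5.3,0],"roll": 0},{"jaw": 40,"slide": [26,6.3,0],"roll": 0},{"jaw": 40,"slide": [29,7,0],"roll": 0}]}}

```text
clock: 32.45
ee_pos: [0.5018, 0.0086, 0.2019]
ee_rot: [-2.134, -2.299, 0.003]
ft_force: [0.6, -0.5, -1.0]
opening: 0.0473
grasp_force: 25.0
```

{"name": "carry_out", "arguments": {"commands": [{"jaw": 40,"slide": [1.35,0.3,0],"roll": 0},{"jaw": 40,"slide": [1.35,0.3,0],"roll": 0},{"jaw": 40,"slide": [1.35,0.3,0],"roll": 0},{"jaw": 40,"slide": [1.35,0.3,3],"roll": 0},{"jaw": 40,"slide": [1.35,0.3,6],"roll": 0},{"jaw": 40,"slide": [1.35,0.3,9],"roll": 0},{"jaw": 40,"slide": [1.35,0.3,10.5],"roll": 0},{"jaw": 40,"slide": [1.35,0.3,11],"roll": 0}]}}

```text
clock: 33.12
ee_pos: [0.503, 0.0177, 0.0907]
ee_rot: [-2.137, -2.294, 0.007]
ft_force: [0.2, -1.0, -2.2]
opening: 0.0475
grasp_force: 25.0
```

{"name": "carry_out", "arguments": {"commands": [{"jaw": 40,"slide": [0,0,0],"roll": 0},{"jaw": 40,"slide": [0,0,0],"roll": 0},{"jaw": 40,"slide": [0,0,0.2],"roll": 0},{"jaw": 40,"slide": [0,0,0.4],"roll": 0},{"jaw": 40,"slide": [0,0,0.4],"roll": 0},{"jaw": 40,"slide": [0,0,0.4],"roll": 0},{"jaw": 40,"slide": [0,0,0.4],"roll": 0},{"jaw": 40,"slide": [0,0,0.4],"roll": 0}]}}

```text
clock: 33.78
ee_pos: [0.5059, 0.0189, 0.0904]
ee_rot: [2.138, 2.301, 0.001]
ft_force: [0.3, -0.2, -0.7]
opening: 0.0478
grasp_force: 25.0
```

{"name": "carry_out", "arguments": {"commands": [{"jaw": 40,"slide": [0,0,0.2],"roll": 0},{"jaw": 40,"slide": [0,0,0.4],"roll": 0},{"jaw": 40,"slide": [0,0,0.5],"roll": 0},{"jaw": 40,"slide": [0,0,0.6],"roll": 0},{"jaw": 40,"slide": [0,0,0.65],"roll": 0},{"jaw": 40,"slide": [0,0,0.7],"roll": 0},{"jaw": 40,"slide": [0,0,0.75],"roll": 0},{"jaw": 40,"slide": [0,0,0.75],"roll": 0}]}}

```text
clock: 34.45
ee_pos: [0.5056, 0.0189, 0.083]
ee_rot: [2.139, 2.301, -0.0]
ft_force: [-1.2, 1.2, 3.8]
opening: 0.0476
grasp_force: 25.0
```

{"name": "carry_out", "arguments": {"commands": [{"jaw": 100,"slide": [0,0,0],"roll": 0},{"jaw": 100,"slide": [0,0,0],"roll": 0},{"jaw": 100,"slide": [0,0,0],"roll": 0},{"jaw": 100,"slide": [0,0,0],"roll": 0},{"jaw": 100,"slide": [0,0,0],"roll": 0},{"jaw": 100,"slide": [0,0,0],"roll": 0},{"jaw": 100,"slide": [0,0,-2],"roll": 0},{"jaw": 100,"slide": [0,0,-4],"roll": 0}]}}

```text
clock: 35.12
ee_pos: [0.5046, 0.019, 0.1219]
ee_rot: [-2.137, -2.299, 0.003]
ft_force: [0.5, -0.5, 0.5]
opening: 0.0857
grasp_force: 0.0
```

{"name": "carry_out", "arguments": {"commands": [{"jaw": 100,"slide": [0,0,-4],"roll": 0},{"jaw": 100,"slide": [0,0,-8],"roll": 0},{"jaw": 100,"slide": [0,0,-8],"roll": 0}]}}

```text
clock: 35.37
ee_pos: [0.5106, 0.0182, 0.2093]
ee_rot: [2.13, 2.292, 0.013]
ft_force: [0.8, -0.5, 0.0]
opening: 0.087
grasp_force: 0.0
```

{"name": "carry_out", "arguments": {"commands": [{"jaw": 100,"slide": [-24,-5,0],"roll": 0},{"jaw": 100,"slide": [-24,-5,0],"roll": 0},{"jaw": 100,"slide": [-24,-5,0],"roll": 0},{"jaw": 100,"slide": [-24,-5,0],"roll": 0},{"jaw": 100,"slide": [-24,-5,0],"roll": 0},{"jaw": 100,"slide": [-24,-5,0],"roll": 0}]}}

```text
clock: 35.87
ee_pos: [0.4728, -0.2266, 0.2025]
ee_rot: [2.139, 2.3, -0.0]
ft_force: [0.5, -0.2, 0.3]
opening: 0.0868
grasp_force: 0.0
```

{"name": "carry_out", "arguments": {"commands": [{"jaw": 100,"slide": [-12.9,-2.9,0],"roll": 0},{"jaw": 100,"slide": [-12.9,-2.9,0],"roll": 0},{"jaw": 100,"slide": [-12.9,-2.9,0],"roll": 0},{"jaw": 100,"slide": [-12.9,-2.9,0],"roll": 0},{"jaw": 100,"slide": [-12.9,-2.9,0],"roll": 0},{"jaw": 100,"slide": [-12.9,-2.9,0],"roll": 0},{"jaw": 100,"slide": [-12.9,-2.9,0],"roll": 0},{"jaw": 100,"slide": [-12.9,-2.9,0],"roll": 0}]}}

```text
clock: 36.53
ee_pos: [0.4539, -0.3527, 0.2024]
ee_rot: [-2.136, -2.302, -0.001]
ft_force: [0.7, -0.8, 0.1]
opening: 0.0871
grasp_force: 0.0
```

{"name": "carry_out", "arguments": {"commands": [{"jaw": 100,"slide": [0,0,3],"roll": 0},{"jaw": 100,"slide": [0,0,6],"roll": 0},{"jaw": 100,"slide": [0,0,9],"roll": 0},{"jaw": 100,"slide": [0,0,11],"roll": 0},{"jaw": 100,"slide": [0,0,11.9],"roll": 0},{"jaw": 100,"slide": [0,0,11.9],"roll": 0},{"jaw": 100,"slide": [0,0,11.9],"roll": 0},{"jaw": 100,"slide": [0,0,11.9],"roll": 0}], "squeeze": 20}}

```text
clock: 37.2
ee_pos: [0.4549, -0.3553, 0.085]
ee_rot: [2.136, 2.3, -0.0]
ft_force: [0.6, 0.1, -0.4]
opening: 0.0871
grasp_force: 0.0
```

{"name": "carry_out", "arguments": {"commands": [{"jaw": 40,"slide": [0,0,0],"roll": 0},{"jaw": 40,"slide": [0,0,0],"roll": 0},{"jaw": 40,"slide": [0,0,0],"roll": 0},{"jaw": 40,"slide": [0,0,0],"roll": 0},{"jaw": 40,"slide": [0,0,0],"roll": 0},{"jaw": 40,"slide": [0,0,0],"roll": 0},{"jaw": 40,"slide": [0,0,0],"roll": 0},{"jaw": 40,"slide": [0,0,0],"roll": 0}]}}

```text
clock: 37.87
ee_pos: [0.4538, -0.355, 0.0836]
ee_rot: [2.139, 2.301, -0.0]
ft_force: [0.3, 0.1, 0.2]
opening: 0.0502
grasp_force: 19.9
```

{"name": "carry_out", "arguments": {"commands": [{"jaw": 40,"slide": [0,0,-1],"roll": 0},{"jaw": 40,"slide": [0,0,-4],"roll": 0},{"jaw": 40,"slide": [0,0,-8],"roll": 0},{"jaw": 40,"slide": [0,0,-11],"roll": 0},{"jaw": 40,"slide": [0,0,-12],"roll": 0},{"jaw": 40,"slide": [0,0,-12],"roll": 0}], "squeeze": 25}}

```text
clock: 38.37
ee_pos: [0.4552, -0.3564, 0.207]
ee_rot: [2.134, 2.296, -0.001]
ft_force: [-0.0, 0.2, -1.3]
opening: 0.05
grasp_force: 24.9
```

{"name": "carry_out", "arguments": {"commands": [{"jaw": 40,"slide": [2,0.5,0],"roll": 0},{"jaw": 40,"slide": [6,1.6,0],"roll": 0},{"jaw": 40,"slide": [10,2.7,0],"roll": 0},{"jaw": 40,"slide": [14,3.8,0],"roll": 0},{"jaw": 40,"slide": [18,4.9,0],"roll": 0},{"jaw": 40,"slide": [22,6,0],"roll": 0},{"jaw": 40,"slide": [26,7.1,0],"roll": 0},{"jaw": 40,"slide": [29,7.9,0],"roll": 0}]}}

```text
clock: 39.03
ee_pos: [0.5096, -0.0562, 0.2014]
ee_rot: [-2.134, -2.298, 0.002]
ft_force: [-0.1, -0.6, -1.7]
opening: 0.0498
grasp_force: 24.9
```

{"name": "carry_out", "arguments": {"commands": [{"jaw": 40,"slide": [1.8,0.4,0],"roll": 0},{"jaw": 40,"slide": [1.8,0.4,0],"roll": 0},{"jaw": 40,"slide": [1.8,0.4,0],"roll": 0},{"jaw": 40,"slide": [1.8,0.4,3],"roll": 0},{"jaw": 40,"slide": [1.8,0.4,6],"roll": 0},{"jaw": 40,"slide": [1.8,0.4,9],"roll": 0},{"jaw": 40,"slide": [1.8,0.4,10.5],"roll": 0},{"jaw": 40,"slide": [1.8,0.4,11],"roll": 0}]}}

```text
clock: 39.7
ee_pos: [0.5114, -0.0426, 0.09]
ee_rot: [-2.137, -2.294, 0.006]
ft_force: [-0.5, -0.6, -2.1]
opening: 0.05
grasp_force: 24.9
```

{"name": "carry_out", "arguments": {"commands": [{"jaw": 40,"slide": [0,0,0],"roll": 0},{"jaw": 40,"slide": [0,0,0],"roll": 0},{"jaw": 40,"slide": [0,0,0.2],"roll": 0},{"jaw": 40,"slide": [0,0,0.4],"roll": 0},{"jaw": 40,"slide": [0,0,0.4],"roll": 0},{"jaw": 40,"slide": [0,0,0.4],"roll": 0},{"jaw": 40,"slide": [0,0,0.4],"roll": 0},{"jaw": 40,"slide": [0,0,0.4],"roll": 0}]}}

```text
clock: 40.37
ee_pos: [0.5144, -0.0417, 0.0899]
ee_rot: [2.138, 2.301, 0.001]
ft_force: [-0.3, 0.1, -1.3]
opening: 0.05
grasp_force: 24.9
```

Contact is expected at .0828.

{"name": "carry_out", "arguments": {"commands": [{"jaw": 40,"slide": [0,0,0.2],"roll": 0},{"jaw": 40,"slide": [0,0,0.4],"roll": 0},{"jaw": 40,"slide": [0,0,0.5],"roll": 0},{"jaw": 40,"slide": [0,0,0.6],"roll": 0},{"jaw": 40,"slide": [0,0,0.65],"roll": 0},{"jaw": 40,"slide": [0,0,0.7],"roll": 0},{"jaw": 40,"slide": [0,0,0.75],"roll": 0},{"jaw": 40,"slide": [0,0,0.75],"roll": 0}]}}

```text
clock: 41.03
ee_pos: [0.5141, -0.0416, 0.0826]
ee_rot: [-2.139, -2.301, 0.0]
ft_force: [-0.1, 0.8, 3.8]
opening: 0.0498
grasp_force: 24.9
```

{"name": "carry_out", "arguments": {"commands": [{"jaw": 100,"slide": [0,0,0],"roll": 0},{"jaw": 100,"slide": [0,0,0],"roll": 0},{"jaw": 100,"slide": [0,0,0],"roll": 0},{"jaw": 100,"slide": [0,0,0],"roll": 0},{"jaw": 100,"slide": [0,0,0],"roll": 0},{"jaw": 100,"slide": [0,0,0],"roll": 0},{"jaw": 100,"slide": [0,0,-2],"roll": 0},{"jaw": 100,"slide": [0,0,-4],"roll": 0}]}}

```text
clock: 41.7
ee_pos: [0.513, -0.0414, 0.1214]
ee_rot: [-2.137, -2.298, 0.003]
ft_force: [1.2, -1.1, -0.0]
opening: 0.0857
grasp_force: 0.0
```

{"name": "carry_out", "arguments": {"commands": [{"jaw": 100,"slide": [0,0,-4],"roll": 0},{"jaw": 100,"slide": [0,0,-8],"roll": 0},{"jaw": 100,"slide": [0,0,-8],"roll": 0}]}}

```text
clock: 41.95
ee_pos: [0.5189, -0.0429, 0.2089]
ee_rot: [2.129, 2.292, 0.01]
ft_force: [0.4, -1.4, -0.0]
opening: 0.0867
grasp_force: 0.0
```

{"name": "carry_out", "arguments": {"commands": [{"jaw": 100,"slide": [-24,-6,0],"roll": 0},{"jaw": 100,"slide": [-24,-6,0],"roll": 0},{"jaw": 100,"slide": [-24,-6,0],"roll": 0},{"jaw": 100,"slide": [-24,-6,0],"roll": 0},{"jaw": 100,"slide": [-24,-6,0],"roll": 0},{"jaw": 100,"slide": [-24,-6,0],"roll": 0}]}}

```text
clock: 42.45
ee_pos: [0.4711, -0.2876, 0.2019]
ee_rot: [2.139, 2.3, -0.0]
ft_force: [1.2, 1.1, -0.2]
opening: 0.0876
grasp_force: 0.0
```

{"name": "carry_out", "arguments": {"commands": [{"jaw": 100,"slide": [-13.2,-3,0],"roll": 0},{"jaw": 100,"slide": [-13.2,-3,0],"roll": 0},{"jaw": 100,"slide": [-13.2,-3,0],"roll": 0},{"jaw": 100,"slide": [-13.2,-3,0],"roll": 0},{"jaw": 100,"slide": [-13.2,-3,0],"roll": 0},{"jaw": 100,"slide": [-13.2,-3,0],"roll": 0},{"jaw": 100,"slide": [-13.2,-3,0],"roll": 0},{"jaw": 100,"slide": [-13.2,-3,0],"roll": 0}]}}

```text
clock: 43.12
ee_pos: [0.4518, -0.4169, 0.2019]
ee_rot: [-2.135, -2.302, -0.001]
ft_force: [0.6, 0.1, 0.0]
opening: 0.0871
grasp_force: 0.0
```

{"name": "carry_out", "arguments": {"commands": [{"jaw": 100,"slide": [0,0,3],"roll": 0},{"jaw": 100,"slide": [0,0,6],"roll": 0},{"jaw": 100,"slide": [0,0,9],"roll": 0},{"jaw": 100,"slide": [0,0,11],"roll": 0},{"jaw": 100,"slide": [0,0,11.9],"roll": 0},{"jaw": 100,"slide": [0,0,11.9],"roll": 0},{"jaw": 100,"slide": [0,0,11.9],"roll": 0},{"jaw": 100,"slide": [0,0,11.9],"roll": 0}], "squeeze": 20}}

```text
clock: 43.78
ee_pos: [0.4526, -0.4198, 0.0847]
ee_rot: [2.136, 2.3, -0.001]
ft_force: [0.3, 0.5, 0.8]
opening: 0.0871
grasp_force: 0.0
```

{"name": "carry_out", "arguments": {"commands": [{"jaw": 40,"slide": [0,0,0],"roll": 0},{"jaw": 40,"slide": [0,0,0],"roll": 0},{"jaw": 40,"slide": [0,0,0],"roll": 0},{"jaw": 40,"slide": [0,0,0],"roll": 0},{"jaw": 40,"slide": [0,0,0],"roll": 0},{"jaw": 40,"slide": [0,0,0],"roll": 0},{"jaw": 40,"slide": [0,0,0],"roll": 0},{"jaw": 40,"slide": [0,0,0],"roll": 0}]}}

```text
clock: 44.45
ee_pos: [0.4515, -0.4193, 0.0831]
ee_rot: [2.139, 2.301, -0.0]
ft_force: [0.4, -0.2, 0.5]
opening: 0.0517
grasp_force: 20.0
```

{"name": "carry_out", "arguments": {"commands": [{"jaw": 40,"slide": [0,0,-1],"roll": 0},{"jaw": 40,"slide": [0,0,-4],"roll": 0},{"jaw": 40,"slide": [0,0,-8],"roll": 0},{"jaw": 40,"slide": [0,0,-11],"roll": 0},{"jaw": 40,"slide": [0,0,-12],"roll": 0},{"jaw": 40,"slide": [0,0,-12],"roll": 0}], "squeeze": 25}}

```text
clock: 44.95
ee_pos: [0.4527, -0.4208, 0.2066]
ee_rot: [2.134, 2.296, -0.002]
ft_force: [1.1, -0.3, -1.1]
opening: 0.0521
grasp_force: 25.0
```

{"name": "carry_out", "arguments": {"commands": [{"jaw": 40,"slide": [2,0.6,0],"roll": 0},{"jaw": 40,"slide": [6,1.7,0],"roll": 0},{"jaw": 40,"slide": [10,2.9,0],"roll": 0},{"jaw": 40,"slide": [14,4,0],"roll": 0},{"jaw": 40,"slide": [18,5.2,0],"roll": 0},{"jaw": 40,"slide": [22,6.3,0],"roll": 0},{"jaw": 40,"slide": [26,7.5,0],"roll": 0},{"jaw": 40,"slide": [29,8.3,0],"roll": 0}]}}

```text
clock: 45.62
ee_pos: [0.5113, -0.1199, 0.2006]
ee_rot: [-2.134, -2.297, 0.001]
ft_force: [1.0, -0.2, -2.5]
opening: 0.0517
grasp_force: 25.0
```

{"name": "carry_out", "arguments": {"commands": [{"jaw": 40,"slide": [1.75,0.5,0],"roll": 0},{"jaw": 40,"slide": [1.75,0.5,0],"roll": 0},{"jaw": 40,"slide": [1.75,0.5,0],"roll": 0},{"jaw": 40,"slide": [1.75,0.5,3],"roll": 0},{"jaw": 40,"slide": [1.75,0.5,6],"roll": 0},{"jaw": 40,"slide": [1.75,0.5,9],"roll": 0},{"jaw": 40,"slide": [1.75,0.5,10.5],"roll": 0},{"jaw": 40,"slide": [1.75,0.5,11],"roll": 0}]}}

```text
clock: 46.28
ee_pos: [0.514, -0.1066, 0.0893]
ee_rot: [-2.136, -2.294, 0.005]
ft_force: [-0.2, 0.3, -1.5]
opening: 0.0519
grasp_force: 25.0
```

{"name": "carry_out", "arguments": {"commands": [{"jaw": 40,"slide": [0,0,0],"roll": 0},{"jaw": 40,"slide": [0,0,0],"roll": 0},{"jaw": 40,"slide": [0,0,0.2],"roll": 0},{"jaw": 40,"slide": [0,0,0.4],"roll": 0},{"jaw": 40,"slide": [0,0,0.4],"roll": 0},{"jaw": 40,"slide": [0,0,0.4],"roll": 0},{"jaw": 40,"slide": [0,0,0.4],"roll": 0},{"jaw": 40,"slide": [0,0,0.4],"roll": 0}]}}

```text
clock: 46.95
ee_pos: [0.5171, -0.1062, 0.0894]
ee_rot: [2.138, 2.301, 0.0]
ft_force: [0.5, 0.5, -1.8]
opening: 0.0518
grasp_force: 25.0
```

{"name": "carry_out", "arguments": {"commands": [{"jaw": 40,"slide": [0,0,0.2],"roll": 0},{"jaw": 40,"slide": [0,0,0.4],"roll": 0},{"jaw": 40,"slide": [0,0,0.5],"roll": 0},{"jaw": 40,"slide": [0,0,0.6],"roll": 0},{"jaw": 40,"slide": [0,0,0.65],"roll": 0},{"jaw": 40,"slide": [0,0,0.7],"roll": 0},{"jaw": 40,"slide": [0,0,0.75],"roll": 0},{"jaw": 40,"slide": [0,0,0.75],"roll": 0}]}}

```text
clock: 47.62
ee_pos: [0.5168, -0.1061, 0.0821]
ee_rot: [-2.139, -2.301, 0.0]
ft_force: [-0.5, 0.6, 5.0]
opening: 0.0522
grasp_force: 25.0
```

{"name": "carry_out", "arguments": {"commands": [{"jaw": 100,"slide": [0,0,0],"roll": 0},{"jaw": 100,"slide": [0,0,0],"roll": 0},{"jaw": 100,"slide": [0,0,0],"roll": 0},{"jaw": 100,"slide": [0,0,0],"roll": 0},{"jaw": 100,"slide": [0,0,0],"roll": 0},{"jaw": 100,"slide": [0,0,0],"roll": 0},{"jaw": 100,"slide": [0,0,-2],"roll": 0},{"jaw": 100,"slide": [0,0,-4],"roll": 0}]}}

```text
clock: 48.28
ee_pos: [0.5158, -0.1057, 0.1209]
ee_rot: [-2.137, -2.298, 0.002]
ft_force: [1.2, 0.4, -0.6]
opening: 0.0865
grasp_force: 0.0
```

{"name": "carry_out", "arguments": {"commands": [{"jaw": 100,"slide": [0,0,-4],"roll": 0},{"jaw": 100,"slide": [0,0,-8],"roll": 0},{"jaw": 100,"slide": [0,0,-12],"roll": 0}]}}

```text
clock: 48.53
ee_pos: [0.5162, -0.1059, 0.2429]
ee_rot: [-2.138, -2.3, 0.001]
ft_force: [1.1, -0.2, 0.3]
opening: 0.0868
grasp_force: 0.0
```

{"name": "carry_out", "arguments": {"commands": [{"jaw": 100,"slide": [1.8,10.9,-14],"roll": 0.073},{"jaw": 100,"slide": [1.8,10.9,-14],"roll": 0.073},{"jaw": 100,"slide": [1.8,10.9,-14],"roll": 0.073},{"jaw": 100,"slide": [1.8,10.9,-14],"roll": 0.073},{"jaw": 100,"slide": [1.8,10.9,-14],"roll": 0.073},{"jaw": 100,"slide": [1.8,10.9,-14],"roll": 0.073},{"jaw": 100,"slide": [1.8,10.9,-14],"roll": 0.073},{"jaw": 100,"slide": [1.8,10.9,-14],"roll": 0.073}]}}

```text
clock: 49.2
ee_pos: [0.6224, -0.0801, 0.3794]
ee_rot: [-2.219, -2.218, 0.004]
ft_force: [-0.4, -0.0, -0.1]
opening: 0.087
grasp_force: 0.0
```

{"name": "carry_out", "arguments": {"commands": [{"jaw": 100,"slide": [0,0,0],"roll": 0},{"jaw": 100,"slide": [0,0,0],"roll": 0},{"jaw": 100,"slide": [0,0,0],"roll": 0},{"jaw": 100,"slide": [0,0,0],"roll": 0}]}}

```text
clock: 49.53
ee_pos: [0.6237, -0.0804, 0.381]
ee_rot: [-2.221, -2.22, 0.001]
ft_force: [-0.3, 0.3, -0.1]
opening: 0.0872
grasp_force: 0.0
```

```bash
python3 - <<'E'
from h import *
s=robot.sense();print(s["clock"],s["ee_pos"],s["ee_rot"])
f,c=shot("wrist","w9");d,_=shot("side","d9");a,_=load("w1");d0=cv2.imread("pics/side0.png")
cr=lambda g:cv2.resize(g[45:205,140:300],(400,400),interpolation=cv2.INTER_CUBIC)
o=np.zeros((600,800,3),np.uint8);o[:400,:400]=cr(a);o[:400,400:]=cr(f)
o[400:,:400]=cv2.resize(d0[190:290,200:400],(400,200));o[400:,400:]=cv2.resize(d[190:290,200:400],(400,200))
cv2.imwrite("pics/c9.png",o)
E
```

```text
49.5333 [ 0.6237 -0.0804  0.381 ] [-2.2211 -2.2202  0.001 ]
```

View pics/c9.png

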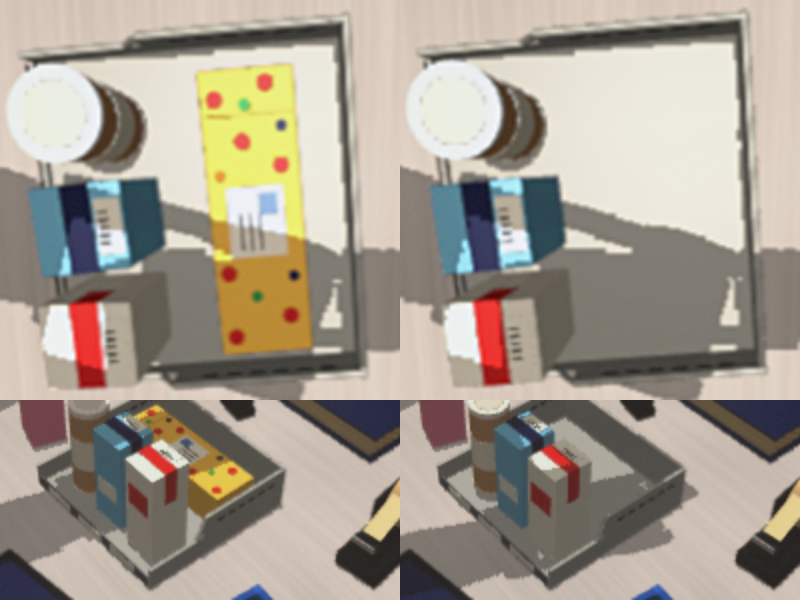

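The three stand upright at nearly identical image spots before and after. A quick numeric check of the residual shift.

```bash
python3 - <<'E'
from h import *
def mm(a,ca,b,cb,box,z):
    x0,y0,x1,y1=box;ga,gb=[cv2.resize(cv2.Laplacian(cv2.GaussianBlur(cv2.cvtColor(v,cv2.COLOR_BGR2GRAY),(3,3),0),cv2.CV_32F),None,fx=8,fy=8,interpolation=cv2.INTER_CUBIC) for v in(a,b)]
    t=ga[y0*8:y1*8,x0*8:x1*8];w=gb[y0*8-40:y1*8+40,x0*8-40:x1*8+40]
    r=cv2.matchTemplate(w,t,cv2.TM_CCOEFF_NORMED);_,v,_,l=cv2.minMaxLoc(r)
    p=np.array([(x0+x1)/2,(y0+y1)/2]);q=p+(np.array(l)-40)/8
    return (onplane(cb,[q],z)-onplane(ca,[p],z))[0,:2]*1000,round(v,2)
A=load("w1");B=load("w9")
for n,box,z in(("bay rear L",(262,45,290,80),.06),("bay rear R",(262,175,292,205),.06),("tube",(140,68,186,114),.138),("blue",(150,115,192,158),.132),("white",(155,163,198,203),.134)):
    print(n,*mm(*A,*B,box,z))
A=(cv2.imread("pics/side0.png"),robot.calibration("side"));B=load("d9")
for n,P,z,h in(("bay",(.565,-.145,.03),.03,12),("tube",(.5057,.0178,.138),.138,14),("blue",(.5142,-.0421,.132),.132,14),("white",(.517,-.106,.134),.134,14),("carton?",(.72,.25,.045),.045,14)):
    u,v=np.round(proj(A[1],P)[0]).astype(int);print("side",n,*mm(*A,*B,(u-h,v-h,u+h,v+h),z))
E
```

```text
bay rear L [ 0.1272 -0.1373] 0.92
bay rear R [-0.3051 -0.3816] 0.95
tube [ 0.4691 -0.0362] 0.93
blue [ 1.3885 -0.6518] 0.75
white [ 3.2997 -0.1291] 0.79
side bay [1.4423 0.4267] 0.55
side tube [ 0.2375 -0.1679] 0.75
side blue [1.4072 0.0696] 0.66
side white [3.1558 0.22  ] 0.66
side carton? [-0.3078  0.219 ] 0.67
```

White sits 3.2 mm and blue 1.4 mm too far to the rear, and both cameras agree; the tube is right. I'll regrip and shift white by -3.2 mm and blue by -1.4 mm.

{"name": "carry_out", "arguments": {"commands": [{"jaw": 100,"slide": [-2.6,-10.7,17.8],"roll": -0.073},{"jaw": 100,"slide": [-2.6,-10.7,17.8],"roll": -0.073},{"jaw": 100,"slide": [-2.6,-10.7,17.8],"roll": -0.073},{"jaw": 100,"slide": [-2.6,-10.7,17.8],"roll": -0.073},{"jaw": 100,"slide": [-2.6,-10.7,17.8],"roll": -0.073},{"jaw": 100,"slide": [-2.6,-10.7,17.8],"roll": -0.073},{"jaw": 100,"slide": [-2.6,-10.7,17.8],"roll": -0.073},{"jaw": 100,"slide": [-2.6,-10.7,17.8],"roll": -0.073}], "squeeze": 20}}

```text
clock: 50.3
ee_pos: [0.519, -0.107, 0.2045]
ee_rot: [2.138, 2.298, 0.002]
ft_force: [0.6, -0.4, 0.8]
opening: 0.087
grasp_force: 0.0
```

{"name": "carry_out", "arguments": {"commands": [{"jaw": 100,"slide": [0,0,0],"roll": 0},{"jaw": 100,"slide": [0,0,0],"roll": 0},{"jaw": 100,"slide": [0,0,0],"roll": 0},{"jaw": 100,"slide": [0,0,0],"roll": 0}]}}

```text
clock: 50.63
ee_pos: [0.5184, -0.1064, 0.2045]
ee_rot: [2.137, 2.3, 0.001]
ft_force: [0.2, 0.7, -0.1]
opening: 0.087
grasp_force: 0.0
```

{"name": "carry_out", "arguments": {"commands": [{"jaw": 100,"slide": [0,-0.15,3],"roll": 0},{"jaw": 100,"slide": [0,-0.15,6],"roll": 0},{"jaw": 100,"slide": [0,-0.15,9],"roll": 0},{"jaw": 100,"slide": [0,-0.15,11],"roll": 0},{"jaw": 100,"slide": [0,-0.15,12],"roll": 0},{"jaw": 100,"slide": [0,-0.15,12],"roll": 0},{"jaw": 100,"slide": [0,-0.15,12],"roll": 0},{"jaw": 100,"slide": [0,-0.15,12],"roll": 0}]}}

```text
clock: 51.3
ee_pos: [0.517, -0.1068, 0.0848]
ee_rot: [2.137, 2.299, 0.001]
ft_force: [0.4, 0.5, 0.6]
opening: 0.0869
grasp_force: 0.0
```

{"name": "carry_out", "arguments": {"commands": [{"jaw": 40,"slide": [0,0,0],"roll": 0},{"jaw": 40,"slide": [0,0,0],"roll": 0},{"jaw": 40,"slide": [0,0,0],"roll": 0},{"jaw": 40,"slide": [0,0,0],"roll": 0},{"jaw": 40,"slide": [0,0,0],"roll": 0},{"jaw": 40,"slide": [0,0,0],"roll": 0},{"jaw": 40,"slide": [0,0,0],"roll": 0},{"jaw": 40,"slide": [0,0,0],"roll": 0}]}}

```text
clock: 51.97
ee_pos: [0.516, -0.1065, 0.0837]
ee_rot: [2.139, 2.301, 0.0]
ft_force: [0.4, 0.3, 0.8]
opening: 0.0515
grasp_force: 20.0
```

{"name": "carry_out", "arguments": {"commands": [{"jaw": 40,"slide": [0,0,-0.3],"roll": 0},{"jaw": 40,"slide": [0,0,-0.6],"roll": 0},{"jaw": 40,"slide": [0,-0.12,-0.6],"roll": 0},{"jaw": 40,"slide": [0,-0.25,-0.6],"roll": 0},{"jaw": 40,"slide": [0,-0.25,-0.6],"roll": 0},{"jaw": 40,"slide": [0,-0.25,-0.4],"roll": 0},{"jaw": 40,"slide": [0,-0.25,-0.2],"roll": 0},{"jaw": 40,"slide": [0,-0.25,-0.1],"roll": 0}], "squeeze": 25}}

```text
clock: 52.63
ee_pos: [0.5131, -0.1065, 0.0841]
ee_rot: [-2.138, -2.301, 0.0]
ft_force: [-0.6, 0.5, -1.9]
opening: 0.0517
grasp_force: 25.0
```

{"name": "carry_out", "arguments": {"commands": [{"jaw": 40,"slide": [0,0,0],"roll": 0},{"jaw": 40,"slide": [0,0,0.05],"roll": 0},{"jaw": 40,"slide": [0,0,0.1],"roll": 0},{"jaw": 40,"slide": [0,0,0.1],"roll": 0},{"jaw": 40,"slide": [0,0,0.1],"roll": 0}]}}

```text
clock: 53.05
ee_pos: [0.5133, -0.1066, 0.0837]
ee_rot: [2.139, 2.301, 0.0]
ft_force: [-0.9, 0.4, -1.0]
opening: 0.0525
grasp_force: 25.0
```

{"name": "carry_out", "arguments": {"commands": [{"jaw": 40,"slide": [0,0,0.04],"roll": 0},{"jaw": 40,"slide": [0,0,0.06],"roll": 0},{"jaw": 40,"slide": [0,0,0.06],"roll": 0}]}}

```text
clock: 53.3
ee_pos: [0.5133, -0.1066, 0.0837]
ee_rot: [2.139, 2.301, 0.0]
ft_force: [-2.0, 0.3, 4.7]
opening: 0.0516
grasp_force: 25.0
```

{"name": "carry_out", "arguments": {"commands": [{"jaw": 100,"slide": [0,0,0],"roll": 0},{"jaw": 100,"slide": [0,0,0],"roll": 0},{"jaw": 100,"slide": [0,0,0],"roll": 0},{"jaw": 100,"slide": [0,0,0],"roll": 0},{"jaw": 100,"slide": [0,0,0],"roll": 0},{"jaw": 100,"slide": [0,0,0],"roll": 0},{"jaw": 100,"slide": [0,0,-2],"roll": 0},{"jaw": 100,"slide": [0,0,-4],"roll": 0}]}}

```text
clock: 53.97
ee_pos: [0.5122, -0.1061, 0.1222]
ee_rot: [-2.137, -2.298, 0.002]
ft_force: [-0.2, -0.1, 0.7]
opening: 0.086
grasp_force: 0.0
```

{"name": "carry_out", "arguments": {"commands": [{"jaw": 100,"slide": [0,0,-4],"roll": 0},{"jaw": 100,"slide": [0,0,-8],"roll": 0},{"jaw": 100,"slide": [0,0,-8],"roll": 0},{"jaw": 100,"slide": [3,0.3,-8],"roll": 0},{"jaw": 100,"slide": [6.5,0.55,-8],"roll": 0},{"jaw": 100,"slide": [6.5,0.55,-8],"roll": 0},{"jaw": 100,"slide": [6.5,0.55,-8],"roll": 0},{"jaw": 100,"slide": [6.5,0.55,-8],"roll": 0}]}}

```text
clock: 54.63
ee_pos: [0.5142, -0.0414, 0.2029]
ee_rot: [2.137, 2.302, -0.0]
ft_force: [0.7, -0.3, 0.8]
opening: 0.0871
grasp_force: 0.0
```

{"name": "carry_out", "arguments": {"commands": [{"jaw": 100,"slide": [0,0,0],"roll": 0},{"jaw": 100,"slide": [0,0,3],"roll": 0},{"jaw": 100,"slide": [0,0,6],"roll": 0},{"jaw": 100,"slide": [0,0,9],"roll": 0},{"jaw": 100,"slide": [0,0,11],"roll": 0},{"jaw": 100,"slide": [0,0,12],"roll": 0},{"jaw": 100,"slide": [0,0,12],"roll": 0},{"jaw": 100,"slide": [0,0,12],"roll": 0}], "squeeze": 20}}

```text
clock: 55.3
ee_pos: [0.5143, -0.0421, 0.0829]
ee_rot: [-2.14, -2.3, 0.0]
ft_force: [-0.1, -0.1, 0.8]
opening: 0.0869
grasp_force: 0.0
```

{"name": "carry_out", "arguments": {"commands": [{"jaw": 40,"slide": [0,0,0],"roll": 0},{"jaw": 40,"slide": [0,0,0],"roll": 0},{"jaw": 40,"slide": [0,0,0],"roll": 0},{"jaw": 40,"slide": [0,0,0],"roll": 0},{"jaw": 40,"slide": [0,0,0],"roll": 0},{"jaw": 40,"slide": [0,0,0],"roll": 0},{"jaw": 40,"slide": [0,0,0],"roll": 0},{"jaw": 40,"slide": [0,0,0],"roll": 0}]}}

```text
clock: 55.97
ee_pos: [0.5141, -0.0413, 0.0832]
ee_rot: [2.139, 2.301, 0.0]
ft_force: [-1.0, -0.2, 2.1]
opening: 0.0498
grasp_force: 19.9
```

{"name": "carry_out", "arguments": {"commands": [{"jaw": 40,"slide": [0,0,-0.3],"roll": 0},{"jaw": 40,"slide": [0,0,-0.6],"roll": 0},{"jaw": 40,"slide": [0.02,-0.07,-0.6],"roll": 0},{"jaw": 40,"slide": [0.03,-0.13,-0.6],"roll": 0},{"jaw": 40,"slide": [0.03,-0.13,-0.6],"roll": 0},{"jaw": 40,"slide": [0.03,-0.13,-0.4],"roll": 0},{"jaw": 40,"slide": [0.03,-0.13,-0.2],"roll": 0},{"jaw": 40,"slide": [0.03,-0.13,-0.1],"roll": 0}], "squeeze": 25}}

```text
clock: 56.63
ee_pos: [0.5124, -0.0411, 0.0835]
ee_rot: [-2.138, -2.3, 0.0]
ft_force: [1.3, 0.3, -1.6]
opening: 0.0501
grasp_force: 24.9
```

{"name": "carry_out", "arguments": {"commands": [{"jaw": 40,"slide": [0,0,0],"roll": 0},{"jaw": 40,"slide": [0,0,0.05],"roll": 0},{"jaw": 40,"slide": [0,0,0.1],"roll": 0},{"jaw": 40,"slide": [0,0,0.12],"roll": 0},{"jaw": 40,"slide": [0,0,0.12],"roll": 0}]}}

```text
clock: 57.05
ee_pos: [0.5126, -0.0411, 0.0832]
ee_rot: [2.139, 2.301, 0.0]
ft_force: [-0.8, 1.0, 4.1]
opening: 0.0498
grasp_force: 24.9
```

Release, retreat to the overview pose and check again.

{"name": "carry_out", "arguments": {"commands": [{"jaw": 100,"slide": [0,0,0],"roll": 0},{"jaw": 100,"slide": [0,0,0],"roll": 0},{"jaw": 100,"slide": [0,0,0],"roll": 0},{"jaw": 100,"slide": [0,0,0],"roll": 0},{"jaw": 100,"slide": [0,0,0],"roll": 0},{"jaw": 100,"slide": [0,0,0],"roll": 0},{"jaw": 100,"slide": [0,0,-2],"roll": 0},{"jaw": 100,"slide": [0,0,-4],"roll": 0}]}}

```text
clock: 57.72
ee_pos: [0.5116, -0.0408, 0.1221]
ee_rot: [-2.137, -2.299, 0.003]
ft_force: [0.5, 0.2, 0.4]
opening: 0.0857
grasp_force: 0.0
```

{"name": "carry_out", "arguments": {"commands": [{"jaw": 100,"slide": [0,0,-4],"roll": 0},{"jaw": 100,"slide": [0,0,-8],"roll": 0},{"jaw": 100,"slide": [0,0,-12],"roll": 0}]}}

```text
clock: 57.97
ee_pos: [0.512, -0.0409, 0.244]
ee_rot: [-2.138, -2.3, 0.001]
ft_force: [1.3, 0.2, -0.4]
opening: 0.0869
grasp_force: 0.0
```

{"name": "carry_out", "arguments": {"commands": [{"jaw": 100,"slide": [-4.6,10.9,-13.9],"roll": 0.073},{"jaw": 100,"slide": [-4.6,10.9,-13.9],"roll": 0.073},{"jaw": 100,"slide": [-4.6,10.9,-13.9],"roll": 0.073},{"jaw": 100,"slide": [-4.6,10.9,-13.9],"roll": 0.073},{"jaw": 100,"slide": [-4.6,10.9,-13.9],"roll": 0.073},{"jaw": 100,"slide": [-4.6,10.9,-13.9],"roll": 0.073},{"jaw": 100,"slide": [-4.6,10.9,-13.9],"roll": 0.073},{"jaw": 100,"slide": [-4.6,10.9,-13.9],"roll": 0.073}]}}

```text
clock: 58.63
ee_pos: [0.6228, -0.0783, 0.3795]
ee_rot: [-2.218, -2.218, 0.004]
ft_force: [-0.4, 1.0, -1.2]
opening: 0.0868
grasp_force: 0.0
```

{"name": "carry_out", "arguments": {"commands": [{"jaw": 100,"slide": [0,0,0],"roll": 0},{"jaw": 100,"slide": [0,0,0],"roll": 0},{"jaw": 100,"slide": [0,0,0],"roll": 0},{"jaw": 100,"slide": [0,0,0],"roll": 0}]}}

```text
clock: 58.97
ee_pos: [0.6242, -0.0788, 0.3812]
ee_rot: [-2.22, -2.221, 0.001]
ft_force: [0.1, 0.1, -1.2]
opening: 0.0866
grasp_force: 0.0
```

```bash
python3 - <<'E'
from h import *
def mm(a,ca,b,cb,box,z):
    x0,y0,x1,y1=box;ga,gb=[cv2.resize(cv2.Laplacian(cv2.GaussianBlur(cv2.cvtColor(v,cv2.COLOR_BGR2GRAY),(3,3),0),cv2.CV_32F),None,fx=8,fy=8,interpolation=cv2.INTER_CUBIC) for v in(a,b)]
    t=ga[y0*8:y1*8,x0*8:x1*8];w=gb[y0*8-40:y1*8+40,x0*8-40:x1*8+40]
    r=cv2.matchTemplate(w,t,cv2.TM_CCOEFF_NORMED);_,v,_,l=cv2.minMaxLoc(r)
    p=np.array([(x0+x1)/2,(y0+y1)/2]);q=p+(np.array(l)-40)/8
    return (onplane(cb,[q],z)-onplane(ca,[p],z))[0,:2]*1000,round(v,2)
print(robot.sense()["clock"],robot.sense()["ee_pos"])
A=load("w1");B=shot("wrist","w10");sc,_=shot("scene","s10")
for n,box,z in(("bay rear L",(262,45,290,80),.06),("bay rear R",(262,175,292,205),.06),("tube",(140,68,186,114),.138),("blue",(150,115,192,158),.132),("white",(155,163,198,203),.134)):
    print(n,*mm(*A,*B,box,z))
A=(cv2.imread("pics/side0.png"),robot.calibration("side"));B=shot("side","d10")
for n,P,z,h in(("tube",(.5057,.0178,.138),.138,14),("blue",(.5142,-.0421,.132),.132,14),("white",(.517,-.106,.134),.134,14)):
    u,v=np.round(proj(A[1],P)[0]).astype(int);print("side",n,*mm(*A,*B,(u-h,v-h,u+h,v+h),z))
o=np.zeros((300,800,3),np.uint8);o[:,:400]=cv2.resize(sc,(400,300));o[:,400:]=cv2.resize(B[0],(400,300));cv2.imwrite("pics/c10.png",o)
E
```

```text
58.9667 [ 0.6242 -0.0788  0.3812]
bay rear L [ 0.1478 -0.0204] 0.97
bay rear R [-0.0128  0.1894] 0.9
tube [0.5359 0.1899] 0.95
blue [-0.0228 -0.0512] 0.9
white [-0.4506 -0.1683] 0.91
side tube [-0.0111 -0.5612] 0.75
side blue [0. 0.] 0.68
side white [-0.687  -0.4912] 0.67
```

View pics/c10.png

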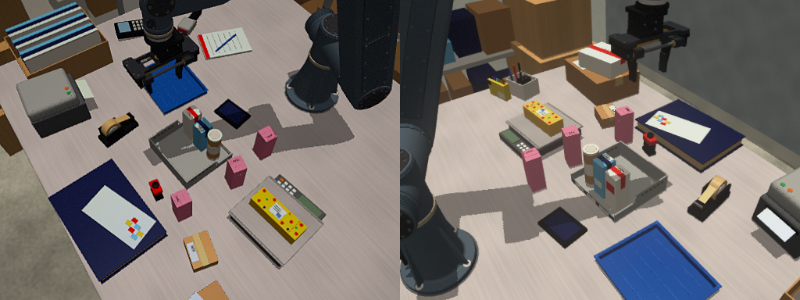

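All three stand within 1 mm of their original spots, the yellow parcel is centred on the scale, the tray is empty, and the bystanders look unmoved. Handing in.

```bash
python3 -c "
from plant import robot
print(robot.finish_job())"
```

```text
the job is handed in; nothing more can be done
None
```

The job is handed in at about 59 s: the yellow parcel lies flat, label up, within about 2 mm of the scale plate's centre, and all three tall parcels stand upright in the bay within about 1 mm of their original spots, after I re-gripped white and blue to correct 3.2 mm and 1.4 mm offsets.

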